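Put the watchmaker's bench away for the night

TASK

Put the watchmaker's bench away: set the watch movement on the middle of the round metal stand first, and only then cover it there with the clear dust bell, standing flat on the stand around it. Also put the eye loupe, the lidded jar and the oblong metal box each down flat in the wooden holder whose recess matches its outline (small round, large round, oblong). Never drop the bell or the jar or tip them over, and leave everything standing still.

Things in the scene. Friction and masses are not known exactly. Their poses are not given: they have to be found in the camera images.
- movement_center (a point): Loose watch movement in its round holder: dark steel disc, diameter 40, height 16, brass top with small wheels. The point is its centre, 8 above its underside. Upright at the start (z axis up). Grasp it across the diameter. (All sizes in mm.)
- bell_center (a point): Loose clear plastic dust bell: upside-down round cup, outer diameter 70 at the foot (60 at the top), 40 high, open below, inner diameter 62 at the foot and at least 52 above, inner height 35; on its top stands a black round knob, diameter 18, 24 tall (from 40 to 64 above the foot). The point lies on its axis, half-way up, 32 above the foot. z axis up. Lift it by the knob. (All sizes in mm.)
- loupe_center (a point): Loose black eye loupe standing on its wide rim: foot diameter 40, tapering from 5 to 12 above the foot to a straight tube of diameter 27 that reaches to the top at 42. Thin steel band near the top. The point is on its axis, 21 above its foot. z axis up. Grasp the tube. (All sizes in mm.)
- jar_center (a point): Loose round green-glass jar with a flat steel lid, all in one rigid piece, diameter 57, 40 high including the lid, with a steel knob of diameter 16 and 22 tall on top (from 40 to 62 above the foot). The point is on its axis, 31 above its foot. z axis up. Lift it by the knob. (All sizes in mm.)
- box_center (a point): Loose closed oblong aluminium box, 84 long (its x axis) by 30 wide (its y axis) by 32 high, with a thin dark line around the lid. The point is its centre, 16 above its underside. z axis up. Grasp it across its 30 width; both ways round are alike. (All sizes in mm.)
- stand: Fixed flat round aluminium stand, diameter 100, 8 high, no rim, with a flush black rubber disc of diameter 44 marking the middle. Origin at the centre of its underside on the bench; its flat top is 8 above. The place of the movement and then of the bell. (All sizes in mm.)
- loupe_well: Fixed square wooden holder, 82 x 82 x 14 high, with a round recess of diameter 56 in the middle, 10 deep, lined black, so its floor is 4 above the bench. Origin at the centre of its underside. The place of the loupe. (All sizes in mm.)
- jar_well: Fixed square wooden holder, 98 x 98 x 14 high, with a round recess of diameter 72 in the middle, 10 deep, lined black, so its floor is 4 above the bench. Origin at the centre of its underside. The place of the jar. (All sizes in mm.)
- box_tray: Fixed oblong wooden holder, 116 (its x axis) x 62 (its y axis) x 14 high, with an oblong recess of 100 (x) by 46 (y), 10 deep, lined black, so its floor is 4 above the bench. Origin at the centre of its underside. The place of the box, its length along the tray's; either way round. (All sizes in mm.)

How it is judged:
By the outcome, as a careful person would: the job done as asked, in the order asked, and still so for the second after the job is handed in, with the robot touching nothing.
It also fails if it takes over 128 s, if anything falls off the work surface, if the arm or the gripper's body presses on something with over 40 N, if the wrist force passes 120 N, or if a joint passes its speed limit or range.

ROBOT

A 7-joint arm with a two-finger parallel gripper is mounted at the origin on the work surface. World frame = base frame: x ahead of the robot, y to its left, z up, the work surface at z = 0. Lengths are in m, angles in rad, forces in N, time in s.
With the tool pointing down it reaches from about 0.4 to 0.875 m from the base axis. Payload 4.4 kg.
Tool frame: the origin (TCP) lies midway between the tips of the shut fingers; the grasp point (between the pads) lies 19 mm behind it (hold_point_z is the distance from the TCP to the grasp point, in m); z points along the fingers, y is the direction in which the jaws open and shut (so a half turn about z gives the same grasp; the last joint's range is limited). The gripper opens to 85 mm and grips with 20 to 120 N. Pads are 22 mm wide; open, the fingers measure 114 mm over their backs; the gripper's body (76 mm by 85 mm) begins 54 mm behind the grasp point. The pads swing forward as they close: fully open they stand 13 mm farther back than shut.
Start: joints at [-1.204, 0.628, 0.038, 1.517, -0.027, 0.996, -0.02], TCP at [0.273, 0.59, 0.231] pointing down, gripper open.
Joint ranges: [-3.06, 3.06], [-0.37, 2.12], [-1.25, 1.32], [0.18, 2.47], [-1.1, 4.24], [0.23, 1.98], [-2.94, 2.94]. Speed limits (rad/s): [2.57, 2.57, 3.14, 3.14, 3.14, 3.14, 3.14].

INTERFACE

Orientations are given as a rotation vector (axis times angle).
In Python, from bench import * gives the robot as it stands.
- The arm moves only by the shell command python3 -m pendant 'ROWS' [FORCE]. ROWS is JSON, a list of rows, each a list of 5 numbers: the gripper command: -1 is fully open, 1 is shut, values between are in proportion, then the shift along the tool's x, y, z in m, then the turn about the tool's z in degrees. A call has 1 to 20 rows; each row is the pose to reach, as a shift and turn from the pose commanded when the call began, along the tool's axes at that moment; what a row does not reach only later rows make up. A row lasts 1/8 s, in which the tool goes at most 62.5 mm and 10.7 degrees, less where a joint would pass 70% of its speed; a pose out of reach is approached as far as the arm can. A call with a gripper value outside its range is refused whole. The fingers move at their own pace and stop on an object; FORCE is the grip in N (left out, the last holds). Time passes only in rows, so rows that repeat a pose let the fingers close. It gives the time, the measured TCP pose, the force and the opening at its end, in the units of the state.
- state(): the state, without advancing time (a new reading comes with each control period).
- get_image(name): name is "side" or "top" or "wrist"; returns a dict with "pixels" (420x560x3 uint8, red, green, blue), "camera_matrix" (3x3 intrinsics, pixels), "extrinsics" (4x4, takes a point from world to camera coordinates). Camera axes: x right, y down, z forward; pixel columns grow to the right and rows downward; lengths in m; the calibration is good to about 2 mm. The wrist camera is an equidistant fisheye: a pixel r from the principal point sees the ray r / f radians off the axis. A picture is of the moment at which its call begins. There is no depth.
- hand_in(): hands the job in, once; it reports no verdict.
The state is a dict: "time": time; "joint_positions": joint angles; "joint_velocities": joint speeds; "joint_torque": joint torques, N m; "position": TCP position; "tcp_rot": TCP orientation; "force": force on the tool from outside, world axes, zero at the start; "ft_torque": the same for the moment, N m; "opening": opening from 0.0 (shut) to 1.0 (fully open).
Only numpy, scipy, OpenCV 4.12 (cv2) and the standard library are available. Lean on these libraries where they do the work, as an engineer would, in place of code of your own. Each camera call takes 0.05 s, during which the arm holds its last target.

## Working session

There is one attempt and no reset: what is moved stays moved. The work goes in short steps, Python scripts to look and compute and a shell command to move; the robot and the scene stay as the last step left them, time stands still between calls to the robot, and variables do not carry over. Pictures are saved under pics/ and viewed, and the job is handed in when it is done.

```bash
ls; mkdir -p pics; python3 - <<'E'
from bench import *
import cv2,numpy as np
s=state()
for k,v in s.items(): print(k,np.round(v,4))
for n in ["side","top","wrist"]:
    im=get_image(n); cv2.imwrite(f"pics/a_{n}.png",im["pixels"][:,:,::-1])
    print(n,np.round(im["camera_matrix"],2).tolist(),np.round(im["extrinsics"],4).tolist())
E
```

```text
pics
time 0.0
joint_positions [-1.2038  0.6293  0.0384  1.5184 -0.027   0.9963 -0.02  ]
joint_velocities [-0.0003 -0.0002  0.0006 -0.0003 -0.0002 -0.0011 -0.0016]
joint_torque [-6.00000e-04 -5.63416e+01  1.22600e+00 -1.93441e+01  1.10000e-02
  1.04000e-02 -0.00000e+00]
position [0.2723 0.5895 0.2304]
tcp_rot [-6.7450e-01 -3.0679e+00  2.9000e-03]
force [-0.4592  0.1014 -0.0298]
ft_torque [-0.0043  0.0554  0.0212]
opening 1.0013
side [[514.4, 0.0, 273.68], [0.0, 514.4, 207.23], [0.0, 0.0, 1.0]] [[0.9272, -0.3741, 0.0208, -0.5104], [-0.1708, -0.4713, -0.8653, 0.1459], [0.3335, 0.7987, -0.5008, 1.1832], [0.0, 0.0, 0.0, 1.0]]
top [[432.27, 0.0, 281.29], [0.0, 432.27, 205.74], [0.0, 0.0, 1.0]] [[0.0057, -0.9999, 0.014, -0.0008], [-0.9912, -0.0075, -0.1323, 0.5318], [0.1324, -0.0131, -0.9911, 1.0717], [0.0, 0.0, 0.0, 1.0]]
wrist [[325.19, 0.0, 283.83], [0.0, 325.19, 212.96], [0.0, 0.0, 1.0]] [[0.4183, 0.9083, -0.0027, -0.6482], [0.8633, -0.3966, 0.3121, -0.0405], [0.2824, -0.1329, -0.95, 0.3823], [0.0, 0.0, 0.0, 1.0]]
```

View pics/a_top.png

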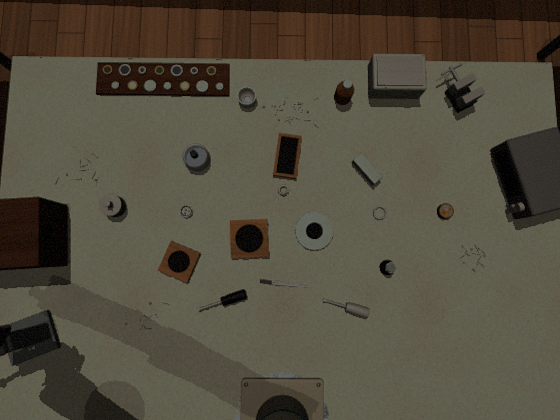

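View pics/a_side.png

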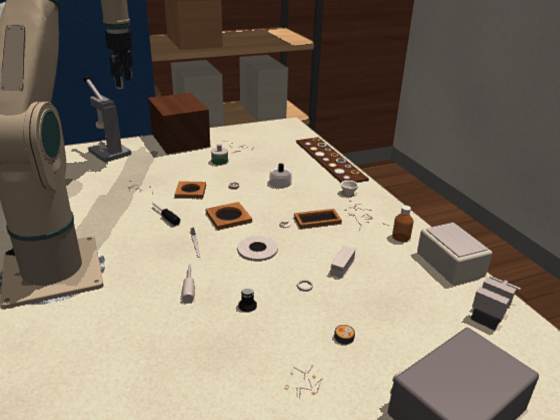

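View pics/a_wrist.png

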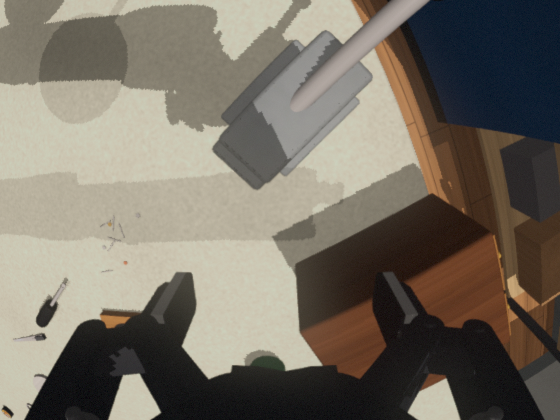

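The top view shows the bell (196,157), jar (113,206), tray (288,155), box (366,170), loupe (388,267), movement (445,211), stand (314,231), loupe well (179,261) and jar well (249,239). The side view shows the same things. Next I'll enlarge both.

```bash
python3 - <<'E'
import cv2,numpy as np
t=cv2.imread("pics/a_top.png"); s=cv2.imread("pics/a_side.png")
g=lambda c:np.clip((c/255.)**0.6*255,0,255).astype(np.uint8)
cv2.imwrite("pics/b_top.png",g(cv2.resize(t[125:325,85:355],(800,593),interpolation=cv2.INTER_CUBIC)))
cv2.imwrite("pics/b_top2.png",g(cv2.resize(t[130:290,280:470],None,fx=3.7,fy=3.7,interpolation=cv2.INTER_CUBIC)))
cv2.imwrite("pics/b_side.png",g(cv2.resize(s[135:355,165:375],None,fx=2.7,fy=2.7,interpolation=cv2.INTER_CUBIC)))
E
```

```text
(no output)
```

View pics/b_top.png

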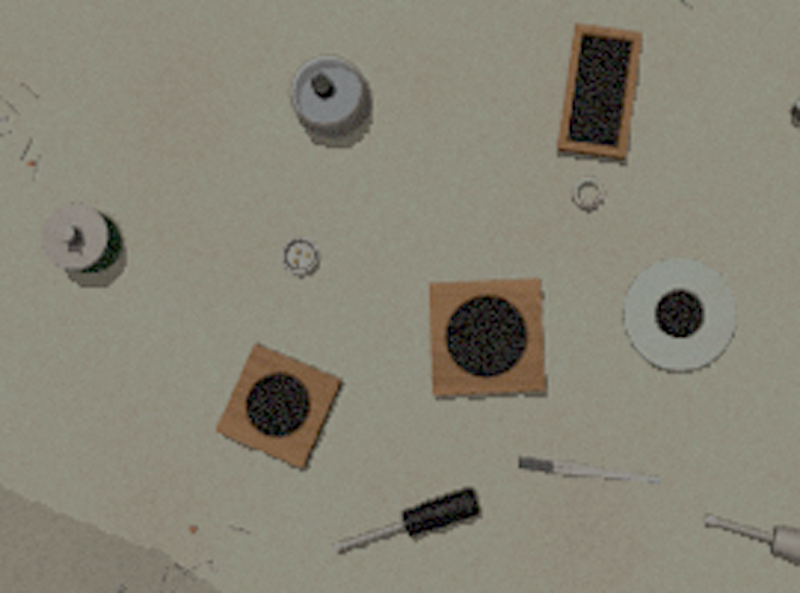

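View pics/b_top2.png

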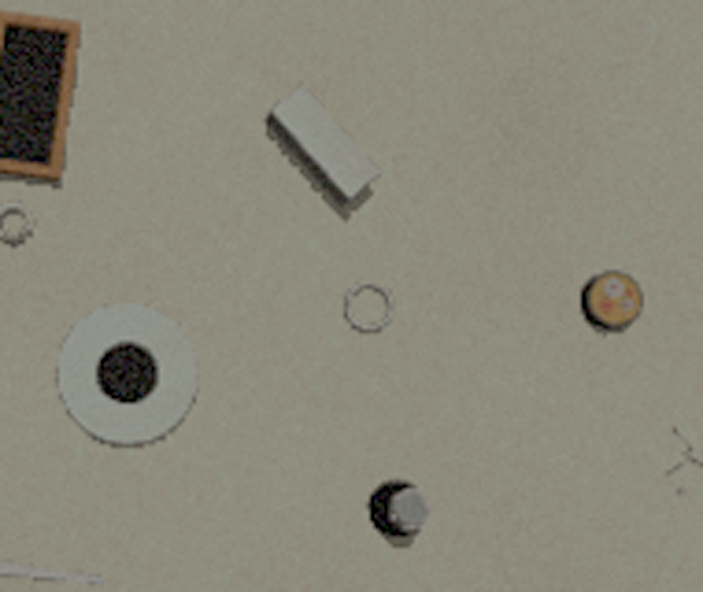

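View pics/b_side.png

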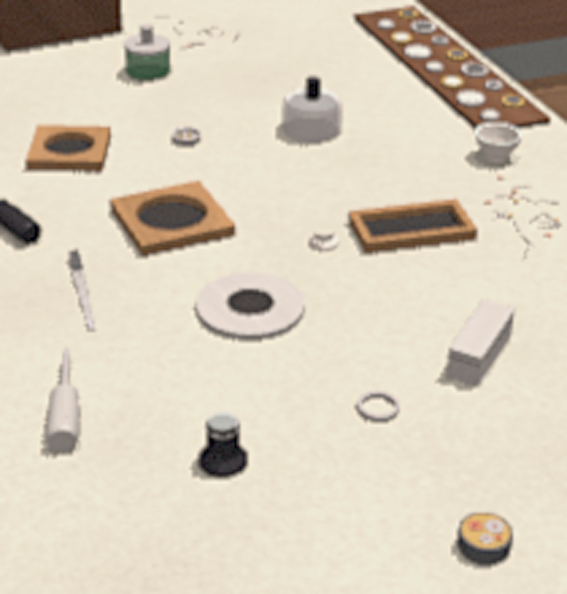

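```bash
cat > h.py <<'E'
import numpy as np,cv2,json
from bench import *
from scipy.spatial.transform import Rotation as R
def grab(n,tag):
    im=get_image(n); cv2.imwrite(f"pics/{tag}.png",im["pixels"][:,:,::-1])
    np.savez(f"pics/{tag}.npz",K=im["camera_matrix"],E=im["extrinsics"],px=im["pixels"],fe=(n=="wrist"))
    return load(tag)
def load(tag):
    d=np.load(f"pics/{tag}.npz"); return dict(K=d["K"],E=d["E"],px=d["px"],fe=bool(d["fe"]))
def ray(c,uv):
    K,E=c["K"],c["E"]; x=(uv[0]-K[0,2])/K[0,0]; y=(uv[1]-K[1,2])/K[1,1]
    if c["fe"]:
        r=np.hypot(x,y); d=np.array([np.sin(r)*x/max(r,1e-9),np.sin(r)*y/max(r,1e-9),np.cos(r)])
    else: d=np.array([x,y,1.])
    d=E[:3,:3].T@d; return -E[:3,:3].T@E[:3,3], d/np.linalg.norm(d)
def plane(c,uv,z):
    o,d=ray(c,uv); return o+d*(z-o[2])/d[2]
def tri(*cu):
    A=np.zeros((3,3));b=np.zeros(3);L=[]
    for c,uv in cu:
        o,d=ray(c,uv);P=np.eye(3)-np.outer(d,d);A+=P;b+=P@o;L.append((o,P))
    x=np.linalg.solve(A,b); return x,max(np.linalg.norm(P@(x-o)) for o,P in L)
def proj(c,p):
    q=c["E"][:3,:3]@np.asarray(p)+c["E"][:3,3];K=c["K"]
    if c["fe"]:
        th=np.arctan2(np.hypot(q[0],q[1]),q[2]);f=th/max(np.hypot(q[0],q[1]),1e-9)
        x,y=q[0]*f,q[1]*f
    else: x,y=q[:2]/q[2]
    return np.array([K[0,0]*x+K[0,2],K[1,1]*y+K[1,2]])
def blob(c,box,fn):
    """box x0,y0,x1,y1; fn(rgb float,hsv)->mask; largest blob: centroid, area, contour (full px)"""
    x0,y0,x1,y1=box; p=c["px"][y0:y1,x0:x1]; hsv=cv2.cvtColor(np.ascontiguousarray(p),cv2.COLOR_RGB2HSV).astype(int)
    m=fn(p.astype(int),hsv).astype(np.uint8)
    n,lab,st,ce=cv2.connectedComponentsWithStats(m,connectivity=4)
    i=1+np.argmax(st[1:,4]); mm=(lab==i).astype(np.uint8)
    cs,_=cv2.findContours(mm,cv2.RETR_EXTERNAL,cv2.CHAIN_APPROX_NONE); k=max(cs,key=cv2.contourArea)[:,0,:]+[x0,y0]
    return ce[i]+[x0,y0],st[i,4],k
E
cat > m1.py <<'E'
from h import *
T=grab("top","c_top");S=grab("side","c_side")
for n,pts in dict(stand=[(314,231),(300,231)],movement=[(445,211),(440,216)],knob=[(194,153),(200,165)],jar=[(113,200),(108,206)],loupe=[(391,267),(385,266)],box=[(366,168),(361,176)],wood=[(235,225)],bench=[(340,200)],black=[(249,239),(290,155),(179,261)]).items():
    print(n,[T["px"][v,u].tolist() for u,v in pts])
dark=lambda t:(lambda p,h:p.max(2)<t)
B={}
for n,bt,bs in [("stand",(303,218,326,243),(235,235,280,262)),("loupe_well",(163,243,197,279),(176,180,206,198)),("jar_well",(233,222,266,255),(210,200,246,224)),("tray",(274,134,304,178),(297,208,342,226))]:
    ct,at,kt=blob(T,bt,dark(32)); cs,as_,ks=blob(S,bs,dark(80))
    x,e=tri((T,ct),(S,cs)); print(n,ct.round(1),at,cs.round(1),as_,"P",x.round(4),"err",round(e,4),"top plane",plane(T,ct,.008 if n=="stand" else .014).round(4), "side plane",plane(S,cs,.008 if n=="stand" else .014).round(4))
    if n=="tray":
        w=np.array([plane(T,k,.014)[:2] for k in kt],np.float32); print(cv2.minAreaRect(w))
E
python3 m1.py
```

```text
stand [[17, 16, 13], [95, 99, 88]]
movement [[93, 59, 35], [8, 6, 7]]
knob [[27, 23, 24], [57, 54, 51]]
jar [[96, 92, 82], [34, 32, 28]]
loupe [[70, 70, 63], [22, 23, 16]]
box [[100, 102, 91], [40, 36, 28]]
wood [[84, 52, 31]]
bench [[95, 95, 78]]
black [[9, 5, 8], [7, 9, 9], [8, 8, 4]]
stand [313.9 230.5] 199 [257.5 246.3] 119 P [ 0.4722 -0.0833  0.0093] err 0.0013 top plane [ 0.471 -0.083  0.008] side plane [ 0.4741 -0.0817  0.008 ]
loupe_well [178.3 261.1] 358 [190.5 187.6] 107 P [0.3909 0.2648 0.0142] err 0.0012 top plane [0.3897 0.2651 0.014 ] side plane [0.3921 0.2648 0.014 ]
jar_well [248.7 238. ] 582 [228.2 213.3] 245 P [0.4508 0.0858 0.0137] err 0.001 top plane [0.4499 0.086  0.014 ] side plane [0.4516 0.0851 0.014 ]
tray [286.9 155.1] 608 [317.4 216.2] 269 P [ 0.6716 -0.012   0.0141] err 0.0013 top plane [ 0.6703 -0.0116  0.014 ] side plane [ 0.673  -0.0118  0.014 ]
((0.6706148982048035, -0.011845128610730171), (0.044887177646160126, 0.09800825268030167), 82.50398254394531)
```

```bash
cat > m2.py <<'E'
from h import *
T=load("c_top");S=load("c_side")
def show(n,bt,ft,bs,fs,zt):
    ct,at,kt=blob(T,bt,ft); cs,as_,ks=blob(S,bs,fs); x,e=tri((T,ct),(S,cs))
    print(n,ct.round(1),at,cs.round(1),as_,"P",x.round(4),"err",round(e,4),"planes",plane(T,ct,zt).round(4),plane(S,cs,zt).round(4)); return kt,ks
sat=lambda p,h:(p[...,0]>45)&(p[...,0]-p[...,2]>30)
show("movement",(434,200,458,224),sat,(330,320,360,345),lambda p,h:(p[...,0]>100)&(p[...,0]-p[...,2]>50),.016)
show("bellknob",(186,145,203,163),lambda p,h:p.max(2)<36,(274,160,288,175),lambda p,h:p.max(2)<70,.052)
show("jarlid",(95,185,126,222),lambda p,h:p.min(2)>76,(205,140,235,170),lambda p,h:(p[...,1]-p[...,0]>12),.04)
show("loupetop",(375,255,400,280),lambda p,h:(p.min(2)>45)&(p.min(2)<75),(235,285,260,315),lambda p,h:p.max(2)<70,.042)
k,_=show("box",(345,148,385,192),lambda p,h:p.min(2)>84,(325,245,360,280),lambda p,h:p.max(2)<120,.032)
w=np.array([plane(T,q,.032)[:2] for q in k],np.float32); print(cv2.minAreaRect(w))
for n,(x0,y0,x1,y1) in dict(jar=(98,190,130,222),loupe=(378,255,400,280),box=(350,150,384,190)).items():
    print(n); print(T["px"][y0:y1,x0:x1].max(2)) if n!="box" else None
E
python3 - <<'E'
import numpy as np;np.set_printoptions(linewidth=250,threshold=99999)
exec(open('m2.py').read())
E
```

```text
movement [445.8 210.7] 113 [344.  331.2] 161 P [ 0.5251 -0.428   0.0172] err 0.0008 planes [ 0.5245 -0.4281  0.016 ] [ 0.5267 -0.4269  0.016 ]
bellknob [193.5 153.9] 49 [280.4 167.6] 33 P [0.6623 0.2278 0.0526] err 0.001 planes [0.6615 0.2282 0.052 ] [0.6638 0.2289 0.052 ]
jarlid [107.6 199.8] 683 [219.2 159.1] 111 P [ 0.5444  0.4622 -0.0027] err 0.005 planes [0.543  0.4443 0.04  ] [0.514  0.3738 0.04  ]
loupetop [390.6 267.3] 80 [246.8 303. ] 242 P [ 0.3769 -0.2794  0.0144] err 0.0002 planes [ 0.3773 -0.2721  0.042 ] [ 0.3662 -0.3097  0.042 ]
box [367.1 167.4] 309 [340.1 268.8] 235 P [ 0.636  -0.2251 -0.0009] err 0.0065 planes [ 0.6348 -0.2205  0.032 ] [ 0.6052 -0.263   0.032 ]
((0.6345351338386536, -0.22200091183185577), (0.08188752830028534, 0.028376001864671707), 40.59205627441406)
jar
[[ 98  95  98  98  97 100  98  96  97  98  98 100 100  95  99  97  95  97  96  96  98  95  96  97  96  95  98  96  98  98  95  99]
 [ 99  97  96  96 101  93  95  98  99 100  98  97 102 100 101  96  97  96  97  99  96  97  96  97  97  97  97  99  97  95 100  97]
 [ 98  98  98  98  96  98 101  96  98
[... 5479 characters left out ...]
0   5   5  37  70  78  92  69  73  96  99  96  96  98  96]
 [ 96 101  98  87  29   2   0   0   8   8  22  31  28  41  37  65  96  99  97  95  96  98]
 [ 98  96 102 103  87  34  26  10   1   6   2  14  24  40  54  91 100  96  98  99  99  98]
 [ 93  98  98  97 100  82  44  45  40  40  45  41  47  61  94 102 100  98 100  97  97  97]
 [101  98  98  95  98 100  83  49  49  54  50  47  50  62 103  97  98  97  96  98  97 100]
 [ 99  99  96  95  99 100  97  86  46  48  45  47  59  91  99  98  97  95  96 101  99  96]
 [ 95  99 101  97  98  96 100  95  94  88  89  89  93 100  97  95  96 100 100  99  99 100]
 [ 99  94  98  97  97 100 100  98  97 100  97  96 100  99  96  97  93  94  97  96  96  95]]
box
```

```bash
python3 - <<'E'
import cv2,numpy as np
t=cv2.imread("pics/a_top.png"); s=cv2.imread("pics/a_side.png")
g=lambda c:np.clip((c/255.)**0.5*255,0,255).astype(np.uint8)
a=g(cv2.resize(t[180:300,0:140],(560,480)));b=g(cv2.resize(s[80:180,140:240],(480,480)))
cv2.imwrite("pics/d.png",cv2.resize(np.hstack([a,b]),(800,369)))
cv2.imwrite("pics/d_t.png",a);cv2.imwrite("pics/d_s.png",b)
E
```

```text
(no output)
```

View pics/d_t.png

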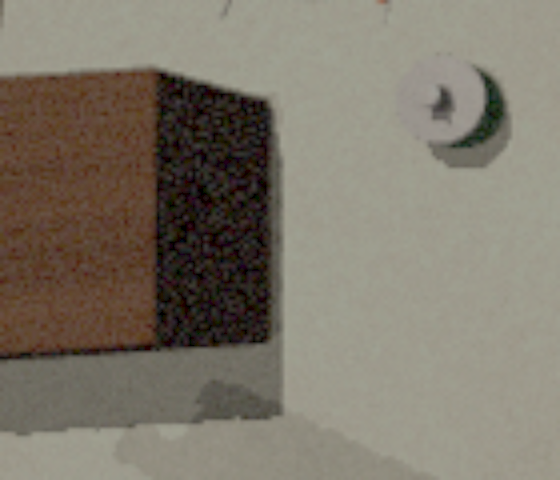

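View pics/d_s.png

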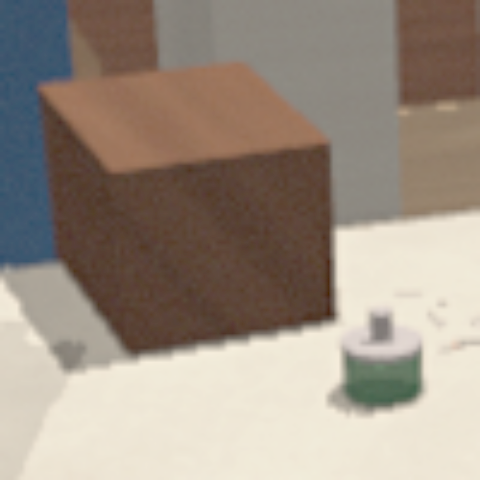

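```bash
python3 - <<'E'
from h import *
T=load("c_top");S=load("c_side")
print("block",tri((T,(39,198)),(S,(208.3,110))),tri((T,(39,266)),(S,(163,116))))
print("block base",plane(T,(68,205),0),plane(T,(68,265),0))
print("jar lid",tri((T,(110.8,204.6)),(S,(219.4,151.2))),plane(T,(110.8,204.6),.04))
print("loupe top",tri((T,(391,267.2)),(S,(165+222/2.7,135+424/2.7))))
print("box mid top edges", plane(T,(280+(300+278)/2/3.7+ (378-290)/2/3.7,130+ (88+108+180+200)/4/3.7),.032))
s=state(); r=R.from_rotvec(s["tcp_rot"]).as_matrix(); print(r.round(3))
# camera position rel to TCP in tool frame
im=get_image("wrist");E=im["extrinsics"]; o=-E[:3,:3].T@E[:3,3]; print("cam in tool",r.T@(o-s["position"]), (r.T@E[:3,:3].T).round(3))
E
```

```text
block (array([0.5338831 , 0.56374328, 0.13685291]), np.float64(0.001921375442942852)) (array([0.37799127, 0.55054612, 0.13852089]), np.float64(0.001603663476912005))
block base [0.53421954 0.56237856 0.        ] [0.3781838  0.55136179 0.        ]
jar lid (array([0.5319776 , 0.43549715, 0.03893158]), np.float64(0.0010680143479308423)) [0.5308012  0.43535755 0.04      ]
loupe top (array([ 0.37849821, -0.27421682,  0.03909188]), np.float64(0.0010156863479898796))
box mid top edges [ 0.6307994  -0.22797808  0.032     ]
[[-0.908  0.419 -0.   ]
 [ 0.419  0.908 -0.001]
 [ 0.    -0.001 -1.   ]]
cam in tool [ 0.08164208 -0.00053772 -0.14353392] [[ 0.001 -0.95  -0.312]
 [ 1.     0.001 -0.001]
 [ 0.001 -0.312  0.95 ]]
```

```bash
cat >> h.py <<'E'
def go(xyz,yaw=None,s=None):
    """print shift in tool axes (mm) and turn (deg) to reach world xyz with tool-y at world angle yaw (mod 180)"""
    s=s or state(); r=R.from_rotvec(s["tcp_rot"]).as_matrix(); d=r.T@(np.asarray(xyz)-s["position"])
    y=np.degrees(np.arctan2(r[1,1],r[0,1])); out=dict(shift_mm=(d*1000).round(1).tolist(),yaw=round(y,1),tilt=round(float(np.degrees(np.arccos(-r[2,2]))),2))
    if yaw is not None: out["turn"]=round(-((yaw-y+90)%180-90),1)
    print("t",round(s["time"],2),"pos",np.round(s["position"],4),"op",round(s["opening"],3),"j7",round(s["joint_positions"][6],2),out)
E
python3 -c "
from h import *
go((.526,-.4275,.12),-39.1)
T=load('c_top');print(plane(T,(517,222),0),plane(T,(491,152),0),plane(T,(491,152),.1))"
python3 -m pendant '[[-1,-0.02,-0.025,0,5],[-1,-0.06,-0.075,0,15],[-1,-0.1,-0.13,0.02,26],[-1,-0.657,-0.817,0.11,104],[-1,-0.657,-0.817,0.11,104],[-1,-0.657,-0.817,0.11,104],[-1,-0.657,-0.817,0.11,104],[-1,-0.657,-0.817,0.11,104],[-1,-0.657,-0.817,0.11,104],[-1,-0.657,-0.817,0.11,104],[-1,-0.657,-0.817,0.11,104],[-1,-0.657,-0.817,0.11,104],[-1,-0.657,-0.817,0.11,104],[-1,-0.657,-0.817,0.11,104],[-1,-0.657,-0.817,0.11,104],[-1,-0.657,-0.817,0.11,104],[-1,-0.657,-0.817,0.11,104],[-1,-0.657,-0.817,0.11,104],[-1,-0.657,-0.817,0.11,104],[-1,-0.657,-0.817,0.11,104]]'
python3 -c "
from h import *
go((.526,-.4275,.12),-39.1)
grab('wrist','w1')"
```

```text
t 0.3 pos [0.2725 0.5899 0.231 ] op 0.999 j7 -0.02 {'shift_mm': [-656.9, -817.2, 111.5], 'yaw': np.float64(65.2), 'tilt': 0.04, 'turn': np.float64(-75.7)}
[ 0.49777167 -0.62283911  0.        ] [ 0.68758606 -0.56465133  0.        ] [ 0.66088723 -0.51327482  0.1       ]
time: 2.8
position: [0.5264, -0.4254, 0.121]
tcp_rot: [-2.831, -1.358, -0.001]
force: [0.3, 1.0, 0.4]
opening: 1.001
t 2.8 pos [ 0.5264 -0.4254  0.121 ] op 1.001 j7 0.28 {'shift_mm': [-1.9, 1.0, 1.0], 'yaw': np.float64(-38.7), 'tilt': 0.11, 'turn': np.float64(0.4)}
```

View pics/w1.png

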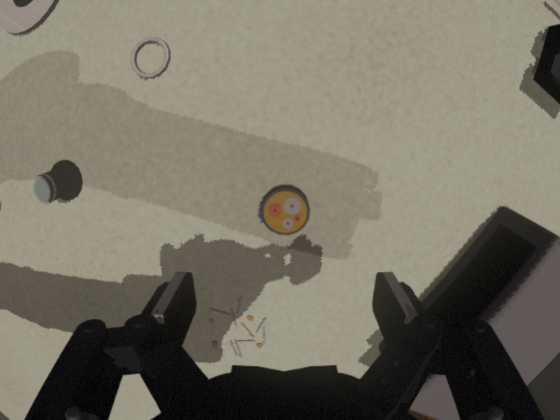

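```bash
python3 - <<'E'
from h import *
W=load("w1");T=load("c_top");S=load("c_side")
s=state();print("tcp proj",proj(W,s["position"]))
ct,a,k=blob(W,(255,180,315,240),lambda p,h:(p[...,0]-p[...,2]>50))
(cx,cy),r=cv2.minEnclosingCircle(k.astype(np.float32)); print(ct,a,(cx,cy),r,plane(W,ct,.016),plane(W,(cx,cy),.016))
print(tri((W,ct),(T,(445.8,210.7)),(S,(344,331.2))),tri((W,ct),(T,(445.8,210.7))))
# 2r check
l=k[k[:,0].argmin()];q=k[k[:,0].argmax()];print("diam",np.linalg.norm(plane(W,l,.016)-plane(W,q,.016)))
for p in [(375,350),(500,210),(410,310)]: print(p,plane(W,p,0.0),plane(W,p,0.1))
E
```

```text
tcp proj [286.04231322 273.05018616]
[283.01901141 212.2851711 ] 1052 (284.8809509277344, 211.5) 21.593252182006836 [ 0.52360545 -0.42570571  0.016     ] [ 0.52519    -0.42612201  0.016     ]
(array([ 0.52477534, -0.42700537,  0.01698468]), np.float64(0.0018153255305742094)) (array([ 0.52423653, -0.42528382,  0.0208447 ]), np.float64(0.0008437098594074574))
diam 0.03462566275022976
(375, 350) [ 0.49950479 -0.61812546  0.        ] [ 0.52815823 -0.52171331  0.1       ]
(500, 210) [ 0.69209434 -0.5638284   0.        ] [ 0.6479782  -0.48793228  0.1       ]
(410, 310) [ 0.55665682 -0.59601594  0.        ] [ 0.56371548 -0.50795783  0.1       ]
```

```bash
python3 -c "
from h import *
go((.525,-.4262,.004))"
```

```text
t 2.85 pos [ 0.5267 -0.4251  0.1212] op 1.002 j7 0.28 {'shift_mm': [-2.1, -0.4, 117.2], 'yaw': np.float64(-38.7), 'tilt': 0.11}
```

```bash
python3 -m pendant '[[-1,-0.001,0,0.03,0],[-1,-0.002,0,0.07,0],[-1,-0.002,0,0.1,0],[-1,-0.002,0,0.112,0],[-1,-0.002,0,0.117,0],[-1,-0.002,0,0.117,0]]' 40
python3 -c "
from h import *
go((.525,-.4262,.004))"
```

```text
time: 3.6
position: [0.5257, -0.4288, 0.0052]
tcp_rot: [2.832, 1.358, 0.001]
force: [0.2, 0.7, -0.2]
opening: 1.0
t 3.6 pos [ 0.5257 -0.4288  0.0052] op 1.0 j7 0.33 {'shift_mm': [1.6, -2.2, 1.2], 'yaw': np.float64(-38.8), 'tilt': 0.08}
```

```bash
python3 -m pendant '[[-1,0.0015,-0.002,0.001,0],[-1,0.0015,-0.002,0.001,0],[0.2,0.0015,-0.002,0.001,0],[0.5,0.0015,-0.002,0.001,0],[0.5,0.0015,-0.002,0.001,0],[0.5,0.0015,-0.002,0.001,0],[0.5,0.0015,-0.002,0.001,0]]' 40
python3 -c "
from h import *
go((.525,-.4262,.004));print(state()['force'])"
```

```text
time: 4.47
position: [0.5247, -0.4266, 0.0037]
tcp_rot: [2.833, 1.357, 0.0]
force: [-0.4, 1.2, 3.3]
opening: 0.445
t 4.47 pos [ 0.5247 -0.4266  0.0037] op 0.445 j7 0.33 {'shift_mm': [0.5, 0.0, -0.3], 'yaw': np.float64(-38.8), 'tilt': 0.04}
[-0.42610883  1.23753408  3.28480819]
```

```bash
python3 -m pendant '[[1,0,0,-0.01,0],[1,0,0,-0.04,0],[1,0,0,-0.08,0],[1,0,0,-0.1,0]]' 50
python3 -c "
from h import *
go((.4725,-.0825,.10),-10);print(state()['force'])"
```

```text
time: 4.97
position: [0.5251, -0.427, 0.1055]
tcp_rot: [2.831, 1.356, 0.001]
force: [1.6, -1.0, -0.3]
opening: 0.442
t 4.97 pos [ 0.5251 -0.427   0.1055] op 0.442 j7 0.29 {'shift_mm': [235.5, -256.8, 4.8], 'yaw': np.float64(-38.8), 'tilt': 0.15, 'turn': np.float64(-28.8)}
[ 1.62225346 -0.95578066 -0.34474287]
```

```bash
python3 -m pendant '[[1,0.015,-0.016,0,-2],[1,0.045,-0.049,0,-6],[1,0.08,-0.087,0,-10],[1,0.115,-0.125,0,-14],[1,0.15,-0.164,0,-19],[1,0.185,-0.202,0,-23],[1,0.215,-0.235,0,-27],[1,0.23,-0.25,0,-29],[1,0.2355,-0.257,0,-29],[1,0.2355,-0.257,0,-29],[1,0.2355,-0.257,0,-29]]' 50
python3 -c "
from h import *
grab('wrist','w2');go((.4725,-.0825,.10),-10);print(state()['force'])"
```

```text
time: 6.35
position: [0.472, -0.0831, 0.1033]
tcp_rot: [2.404, 2.02, -0.0]
force: [-0.5, 0.4, -2.4]
opening: 0.441
t 6.4 pos [ 0.4719 -0.0831  0.1033] op 0.44 j7 0.29 {'shift_mm': [0.7, 0.4, 3.3], 'yaw': np.float64(-9.9), 'tilt': 0.05, 'turn': np.float64(0.1)}
[ 0.89719539 -0.24322671 -1.05136297]
```

View pics/w2.png

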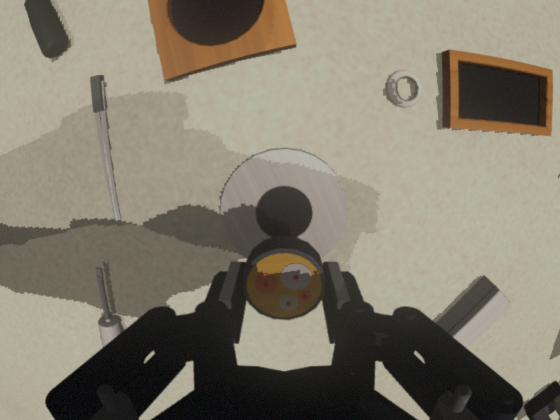

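```bash
cat >> h.py <<'E'
def circ(P):
    P=np.asarray(P)[:,:2]; A=np.c_[2*P,np.ones(len(P))]; s=np.linalg.lstsq(A,(P**2).sum(1),rcond=None)[0]
    c=s[:2]; return c,np.sqrt(s[2]+c@c)
E
python3 - <<'E'
from h import *
W=load("w2")
c,a,k=blob(W,(240,170,330,240),lambda p,h:p.max(2)<75)
kk=k[(k[:,1]<228)&(k[:,1]>172)]
P=[plane(W,q,.008) for q in kk]; print(len(kk),k[:,0].min(),k[:,0].max(),k[:,1].min(),circ(P))
print(W["px"][175:245:5,284].tolist())
s=state();print("movement held centre px",proj(W,np.array(s["position"])+[0,0,.012]),)
cc,a,k=blob(W,(230,240,340,325),lambda p,h:(p[...,0]-p[...,2]>50)); print(cc,a,k.min(0),k.max(0))
for z in (.11,.113,.116,.12): print(z,plane(W,((k[:,0].min()+k[:,0].max())/2,(k[:,1].min()+k[:,1].max())/2),z))
E
```

```text
106 255 311 187 (array([ 0.46998545, -0.08247698]), np.float64(0.021572487093779538))
[[159, 150, 142], [157, 150, 142], [129, 122, 116], [61, 58, 52], [57, 51, 47], [54, 51, 46], [56, 53, 49], [54, 49, 45], [52, 47, 46], [47, 43, 41], [42, 39, 35], [38, 34, 30], [39, 34, 31], [42, 40, 35]]
movement held centre px [286.90598775 287.12070581]
[281.19842313 263.13534823] 761 [256 253] [316 275]
0.11 [ 0.47316591 -0.07359069  0.11      ]
0.113 [ 0.47341039 -0.0720604   0.113     ]
0.116 [ 0.47365487 -0.07053011  0.116     ]
0.12 [ 0.47398084 -0.06848972  0.12      ]
```

```bash
python3 - <<'E'
from h import *
W=load("w2")
print(plane(W,(285,283),.1155))
go((.471,-.0825,.0115))
E
```

```text
[ 0.47146721 -0.08059522  0.1155    ]
t 6.4 pos [ 0.4719 -0.0831  0.1033] op 0.44 j7 0.29 {'shift_mm': [0.5, -1.1, 91.8], 'yaw': np.float64(-9.9), 'tilt': 0.05}
```

```bash
python3 -m pendant '[[1,0,-0.001,0.02,0],[1,-0.001,-0.001,0.05,0],[1,-0.001,-0.001,0.075,0],[1,-0.001,-0.001,0.086,0],[1,-0.001,-0.001,0.09,0],[1,-0.001,-0.001,0.091,0],[1,-0.001,-0.001,0.091,0]]' 50
python3 -c "
from h import *
go((.471,-.0835,.0117));print(state()['force'])"
```

```text
time: 7.28
position: [0.471, -0.0826, 0.0129]
tcp_rot: [2.402, 2.023, 0.001]
force: [0.5, -0.2, -0.4]
opening: 0.443
t 7.28 pos [ 0.471  -0.0826  0.0129] op 0.443 j7 0.4 {'shift_mm': [-0.9, 0.1, 1.2], 'yaw': np.float64(-9.8), 'tilt': 0.06}
[ 0.53877241 -0.15730471 -0.42777581]
```

```bash
python3 -m pendant '[[1,-0.001,0,0.001,0],[1,-0.001,0,0.001,0],[0.05,-0.001,0,0.001,0],[-0.2,-0.001,0,0.001,0],[-0.4,-0.001,0,0.001,0],[-0.4,-0.001,0,0.001,0],[-0.4,-0.001,0,-0.02,0],[-0.4,-0.001,0,-0.06,0],[-0.4,-0.001,0,-0.11,0],[-0.4,-0.001,0,-0.11,0]]'
python3 -c "
from h import *
grab('wrist','w3');go((.663,.228,.12),19);print(state()['force'])"
```

```text
time: 8.52
position: [0.4727, -0.0839, 0.1253]
tcp_rot: [2.399, 2.021, 0.007]
force: [0.6, 0.4, -0.6]
opening: 0.697
t 8.57 pos [ 0.4715 -0.0835  0.1237] op 0.698 j7 0.34 {'shift_mm': [339.5, 135.9, 4.3], 'yaw': np.float64(-9.8), 'tilt': 0.2, 'turn': np.float64(-28.8)}
[0.82854672 0.32654297 0.2523269 ]
```

View pics/w3.png

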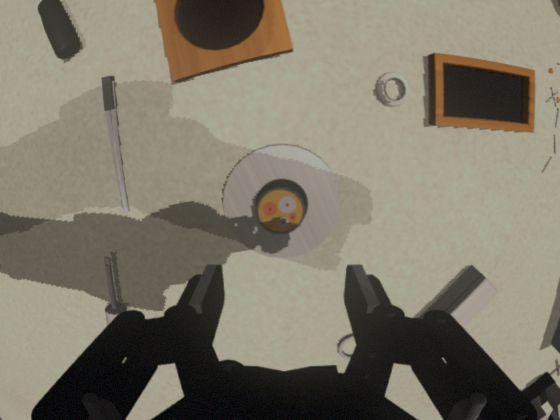

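```bash
python3 - <<'E'
from h import *
W=load("w3")
x0,y0=205,130
cv2.imwrite("pics/w3z.png",cv2.resize(W["px"][130:270,205:355,::-1],(750,700),interpolation=cv2.INTER_CUBIC)[:600])
E
```

```text
(no output)
```

View pics/w3z.png

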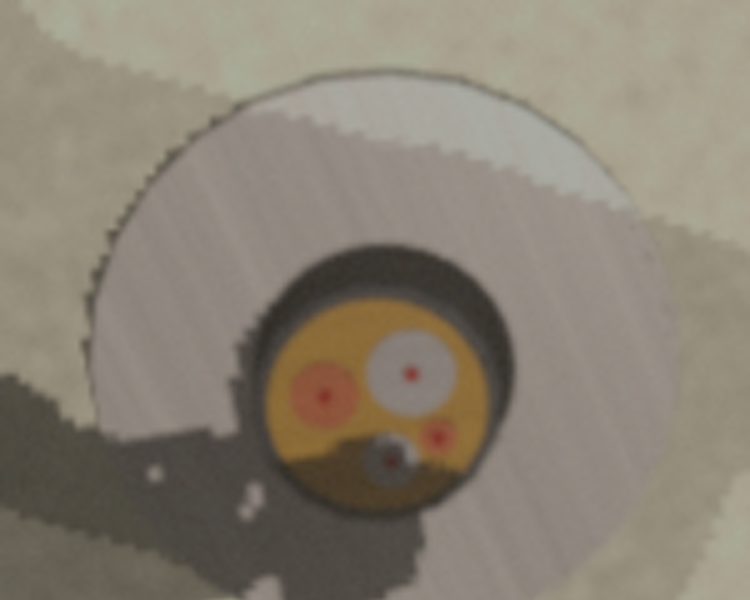

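```bash
python3 - <<'E'
from h import *
W=load("w3")
f=lambda L,z:circ([plane(W,(205+x/5,130+y/5),z) for x,y in L])
print("stand",f([(92,350),(670,330),(381,72),(180,150),(590,150),(250,100),(520,100),(100,430),(632,215)],.008))
print("brass",f([(263,400),(492,400),(375,297),(300,325),(455,328),(290,465),(470,465),(375,515)],.024))
S=grab("side","s3");
cv2.imwrite("pics/s3z.png",cv2.resize(S["px"][215:280,215:300,::-1],(765,585),interpolation=cv2.INTER_CUBIC))
E
```

```text
stand (array([ 0.47023777, -0.08040133]), np.float64(0.0490927588720227))
brass (array([ 0.46934764, -0.08273507]), np.float64(0.01792830960214482))
```

View pics/s3z.png

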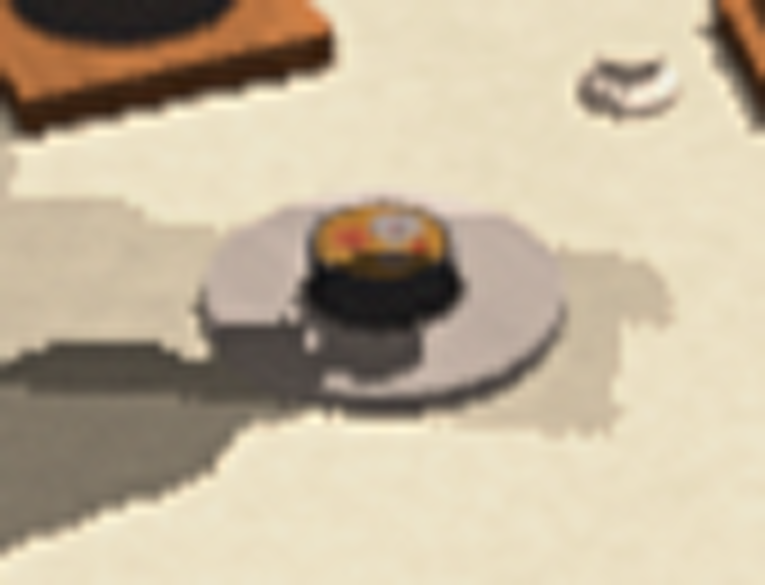

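```bash
python3 -m pendant '[[-0.4,0.04,0.016,-0.005,-4],[-0.4,0.09,0.036,-0.01,-8],[-0.2,0.14,0.056,-0.02,-12],[0,0.19,0.076,-0.02,-16],[0.1,0.24,0.096,-0.02,-20],[0.1,0.29,0.116,-0.01,-25],[0.1,0.33,0.132,0,-29],[0.1,0.34,0.136,0,-29],[0.1,0.34,0.136,0,-29],[0.1,0.34,0.136,0,-29]]'
python3 -c "
from h import *
grab('wrist','w4');go((.663,.228,.046));print(state()['force'])"
```

```text
time: 9.88
position: [0.6618, 0.2259, 0.122]
tcp_rot: [1.823, 2.558, -0.003]
force: [-1.0, -1.2, 0.2]
opening: 0.45
t 9.93 pos [0.662  0.226  0.1224] op 0.451 j7 0.17 {'shift_mm': [1.6, 1.7, 76.4], 'yaw': np.float64(19.0), 'tilt': 0.08}
[ 0.40284729 -1.02642208  0.25183087]
```

View pics/w4.png

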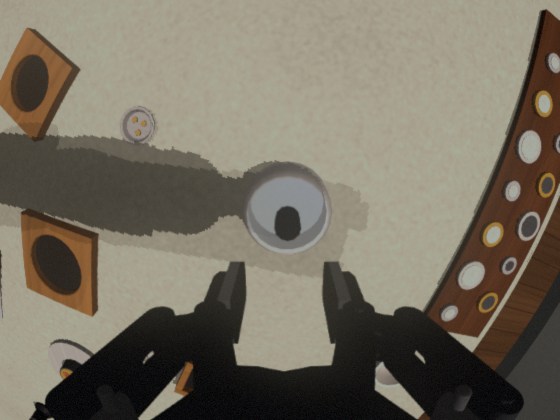

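```bash
python3 - <<'E'
from h import *
W=load("w4")
c,a,k=blob(W,(265,195,312,246),lambda p,h:p.max(2)<60); print(c,a,k.min(0),k.max(0),proj(W,(.663,.228,.064)),proj(W,(.663,.228,.04)))
lo=k[k[:,1]>=229];print("top disc",circ([plane(W,q,.064) for q in lo]))
up=k[k[:,1]<=212];print("base disc",circ([plane(W,q,.04) for q in up]))
u=(k[:,0].min()+k[:,0].max())/2
w=k[:,0].max()-k[:,0].min()+1; print(w)
T=load("c_top");S=load("c_side")
print(tri((W,c),(T,(193.5,153.9)),(S,(280.4,167.6))))
E
```

```text
[287.12443096 223.34446131] 659 [275 207] [299 239] [288.9503585  231.13129808] [288.56385305 219.15787552]
top disc (array([0.66126704, 0.22946129]), np.float64(0.0076935603144396274))
base disc (array([0.66135122, 0.22941345]), np.float64(0.007437019376827735))
25
(array([0.66213873, 0.22822553, 0.05206077]), np.float64(0.0012460011152777206))
```

```bash
python3 -m pendant '[[0.1,0.002,0.0005,0.015,0],[0.1,0.003,0.0005,0.04,0],[0.1,0.003,0.0005,0.062,0],[0.1,0.003,0.0005,0.072,0],[0.1,0.003,0.0005,0.076,0],[0.1,0.003,0.0005,0.076,0]]'
python3 -c "
from h import *
go((.6615,.229,.0445));print(state()['force'])"
```

```text
time: 10.68
position: [0.6621, 0.2313, 0.0465]
tcp_rot: [1.82, 2.56, 0.001]
force: [-0.7, -0.1, 0.3]
opening: 0.448
t 10.68 pos [0.6621 0.2313 0.0465] op 0.448 j7 0.19 {'shift_mm': [-2.0, -1.3, 2.0], 'yaw': np.float64(19.2), 'tilt': 0.03}
[-0.68373497 -0.06568865  0.34278739]
```

```bash
python3 -m pendant '[[0.1,-0.002,-0.001,0.002,0],[0.1,-0.002,-0.001,0.002,0],[0.5,-0.002,-0.001,0.002,0],[1,-0.002,-0.001,0.002,0],[1,-0.002,-0.001,0.002,0],[1,-0.002,-0.001,0.002,0],[1,-0.002,-0.001,0.002,0]]' 50
python3 -c "
from h import *
grab('wrist','w5');go((.6615,.229,.0445));print(state()['force'])"
```

```text
time: 11.55
position: [0.6618, 0.2293, 0.0447]
tcp_rot: [1.82, 2.56, 0.001]
force: [0.0, -0.3, 3.7]
opening: 0.191
t 11.6 pos [0.6618 0.2293 0.0447] op 0.185 j7 0.19 {'shift_mm': [-0.2, -0.4, 0.2], 'yaw': np.float64(19.2), 'tilt': 0.04}
[0.00816841 0.05383051 4.59395516]
```

View pics/w5.png

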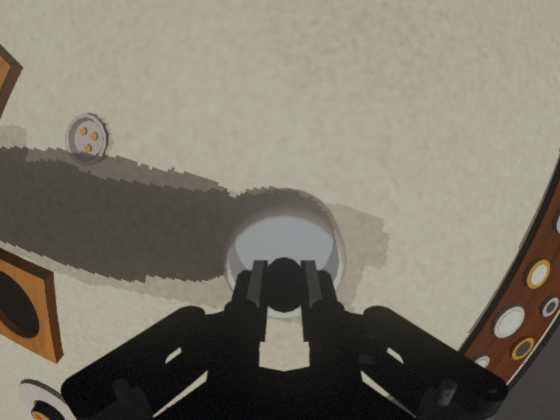

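```bash
python3 -m pendant '[[1,0,0,-0.003,0],[1,0,0,-0.012,0],[1,0,0,-0.03,0],[1,0,0,-0.055,0],[1,0,0,-0.075,0],[1,0,0,-0.085,0],[1,0,0,-0.085,0]]' 60
python3 -c "
from h import *
grab('side','s6');go((.471,-.0825,.13),-10);print(state()['force'])"
```

```text
time: 12.48
position: [0.6619, 0.2293, 0.1303]
tcp_rot: [1.819, 2.56, 0.002]
force: [-0.3, -0.4, -1.0]
opening: 0.185
t 12.53 pos [0.6613 0.2292 0.1293] op 0.184 j7 0.17 {'shift_mm': [-231.8, -282.2, -0.7], 'yaw': np.float64(19.2), 'tilt': 0.02, 'turn': np.float64(29.2)}
[ 0.30638799  0.6297192  -1.52945588]
```

View pics/s6.png

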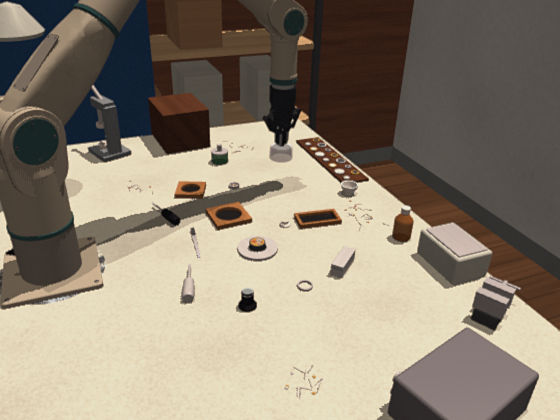

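```bash
python3 -m pendant '[[1,-0.008,-0.01,0,1],[1,-0.024,-0.03,0,3],[1,-0.048,-0.058,0,6],[1,-0.075,-0.091,0,9],[1,-0.102,-0.124,0,13],[1,-0.13,-0.158,0,16],[1,-0.158,-0.192,0,20],[1,-0.184,-0.224,0,23],[1,-0.206,-0.251,0,26],[1,-0.222,-0.27,0,28],[1,-0.23,-0.28,0,29],[1,-0.232,-0.282,0,29],[1,-0.232,-0.282,0,29],[1,-0.232,-0.282,0,29]]' 60
python3 -c "
from h import *
grab('wrist','w6');go((.471,-.0825,.06));print(state()['force'])"
```

```text
time: 14.28
position: [0.472, -0.0817, 0.1292]
tcp_rot: [-2.401, -2.026, -0.001]
force: [-0.2, 0.0, -1.7]
opening: 0.188
t 14.32 pos [ 0.472  -0.0818  0.1292] op 0.183 j7 0.33 {'shift_mm': [-0.9, -0.8, 69.2], 'yaw': np.float64(-9.7), 'tilt': 0.02}
[ 0.31526546  0.27112035 -1.37778566]
```

View pics/w6.png

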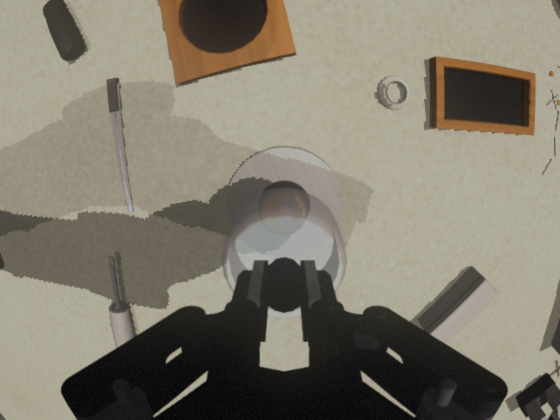

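```bash
python3 -m pendant '[[1,-0.0005,-0.0005,0.01,0],[1,-0.001,-0.001,0.03,0],[1,-0.001,-0.001,0.05,0],[1,-0.001,-0.001,0.063,0],[1,-0.001,-0.001,0.07,0],[1,-0.001,-0.001,0.073,0],[1,-0.001,-0.001,0.073,0]]' 60
python3 -c "
from h import *
grab('wrist','w7');go((.471,-.0825,.0525));print(state()['force'])"
```

```text
time: 15.2
position: [0.4705, -0.0835, 0.0564]
tcp_rot: [2.403, 2.023, 0.0]
force: [-0.6, 0.0, -1.5]
opening: 0.18
t 15.25 pos [ 0.4706 -0.0835  0.0566] op 0.185 j7 0.39 {'shift_mm': [1.1, 0.2, 4.1], 'yaw': np.float64(-9.8), 'tilt': 0.04}
[ 0.13218305  0.34869784 -0.50539725]
```

View pics/w7.png

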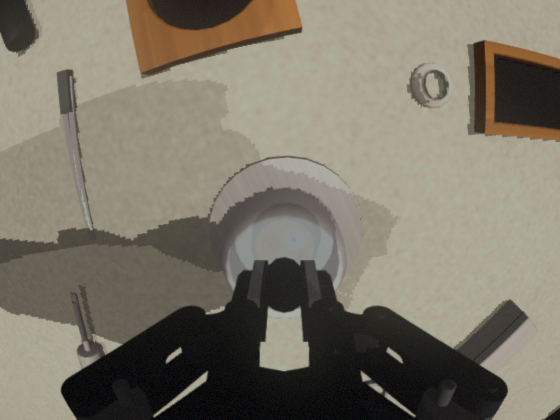

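```bash
python3 -m pendant '[[1,0.0005,0,0.002,0],[1,0.0005,0,0.003,0],[1,0.0005,0,0.0035,0],[1,0.0005,0,0.004,0],[1,0.0005,0,0.004,0]]' 60
python3 -c "
from h import *
go((.471,-.0825,.0525));print(state()['force'])"
```

```text
time: 15.88
position: [0.4705, -0.083, 0.0527]
tcp_rot: [2.403, 2.023, 0.001]
force: [-0.7, -0.2, 5.0]
opening: 0.186
t 15.88 pos [ 0.4705 -0.083   0.0527] op 0.186 j7 0.4 {'shift_mm': [0.5, 0.4, 0.2], 'yaw': np.float64(-9.8), 'tilt': 0.02}
[-0.73222723 -0.22074483  5.0177501 ]
```

```bash
python3 -m pendant '[[0.6,0,0,0,0],[0.4,0,0,0,0],[0.2,0,0,0,0],[0.1,0,0,0,0],[0.1,0,0,-0.01,0],[0.1,0,0,-0.03,0],[0.1,0,0,-0.06,0],[0.1,0,0,-0.09,0],[0.1,0,0,-0.09,0]]'
python3 -c "
from h import *
grab('wrist','w8');grab('side','s8');go((.378,-.2735,.13),-36);print(state()['force'])
S=load('s8');cv2.imwrite('pics/s8z.png',cv2.resize(S['px'][205:280,215:300,::-1],(680,600),interpolation=cv2.INTER_CUBIC))"
```

```text
time: 17.0
position: [0.472, -0.0832, 0.1446]
tcp_rot: [2.4, 2.021, 0.005]
force: [-0.2, -0.0, 0.5]
opening: 0.453
t 17.1 pos [ 0.4703 -0.0827  0.1425] op 0.448 j7 0.32 {'shift_mm': [-203.7, -58.6, 12.4], 'yaw': np.float64(-9.8), 'tilt': 0.03, 'turn': np.float64(26.2)}
[-0.06409754 -0.49780672 -0.64811422]
```

View pics/w8.png

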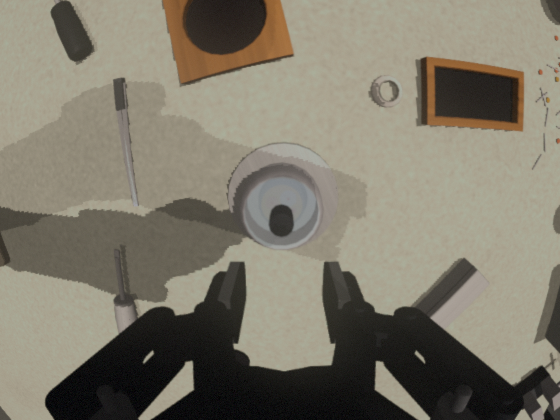

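View pics/s8z.png

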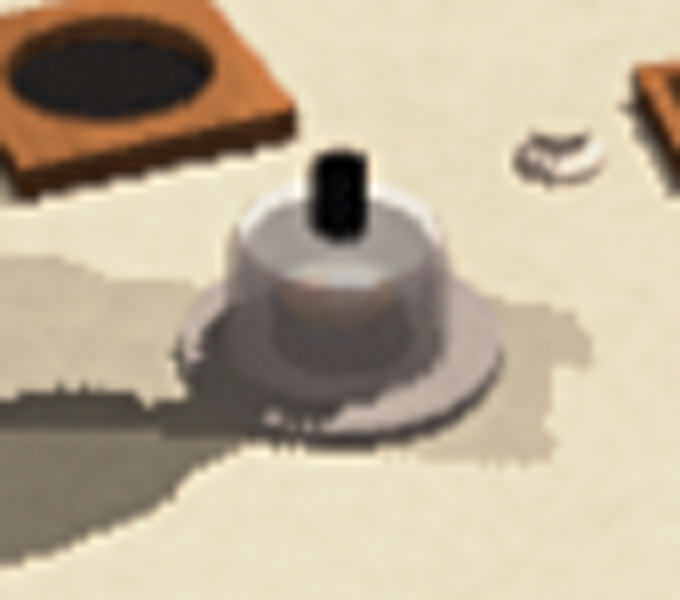

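```bash
python3 -m pendant '[[0.1,-0.03,-0.009,0,4],[-0.2,-0.07,-0.02,0,9],[-0.4,-0.12,-0.034,0,16],[-0.4,-0.165,-0.047,0,22],[-0.4,-0.195,-0.056,0.01,26],[-0.4,-0.204,-0.0585,0.012,26],[-0.4,-0.204,-0.0585,0.012,26],[-0.4,-0.204,-0.0585,0.012,26]]'
python3 -c "
from h import *
grab('wrist','w9');go((.378,-.2735,.02),-36);print(state()['force'])"
```

```text
time: 18.1
position: [0.3788, -0.2726, 0.1301]
tcp_rot: [-2.794, -1.434, -0.001]
force: [-0.1, 0.8, 0.1]
opening: 0.702
t 18.15 pos [ 0.3789 -0.2726  0.1302] op 0.696 j7 0.43 {'shift_mm': [-1.3, -0.1, 110.2], 'yaw': np.float64(-35.6), 'tilt': 0.06, 'turn': np.float64(0.4)}
[-1.04651924  0.03254003 -0.54910838]
```

View pics/w9.png

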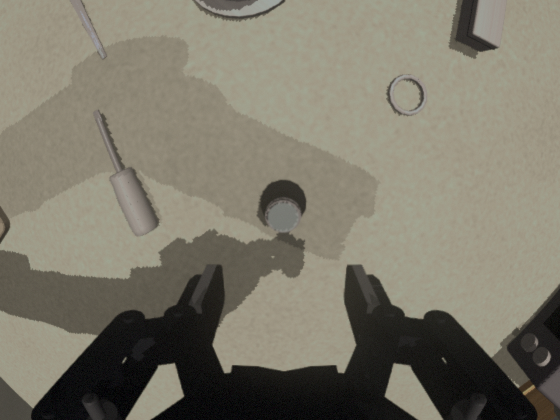

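```bash
python3 - <<'E'
from h import *
W=load("w9")
cv2.imwrite("pics/w9z.png",cv2.resize(W["px"][170:245,245:325,::-1],(640,600),interpolation=cv2.INTER_CUBIC))
c,a,k=blob(W,(250,170,318,212),lambda p,h:p.max(2)<60)
up=k[(k[:,1]<200)];print(len(up),k.min(0),k.max(0))
for z in (0.003,.005):print(z,circ([plane(W,q,z) for q in up]))
print(proj(W,(.378,-.2735,.042)),proj(W,(.378,-.2735,.0)))
E
```

```text
79 [261 181] [305 211]
0.003 (array([ 0.38147212, -0.26486675]), np.float64(0.012808811524208352))
0.005 (array([ 0.38178753, -0.26444209]), np.float64(0.012714199608665273))
[285.47181396 218.32062038] [285.31201433 202.58727895]
```

View pics/w9z.png

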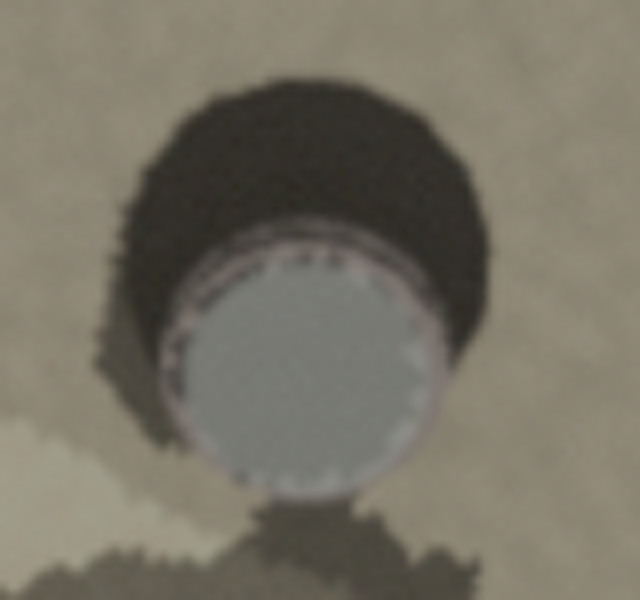

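```bash
python3 - <<'E'
from h import *
W=load("w9");T=load("c_top");S=load("c_side")
print(plane(W,(283.5,215.8),.042),plane(W,(283.5,201.5),.003),tri((W,(283.5,215.8)),(T,(391,267.2)),(S,(247.2,292))))
go((.3774,-.2715,.02))
E
```

```text
[ 0.37795801 -0.27100167  0.042     ] [ 0.37779823 -0.27106197  0.003     ] (array([ 0.37815138, -0.27324219,  0.03868319]), np.float64(0.0016143952024956206))
t 18.15 pos [ 0.3789 -0.2726  0.1302] op 0.696 j7 0.43 {'shift_mm': [-0.0, -1.8, 110.2], 'yaw': np.float64(-35.6), 'tilt': 0.06}
```

```bash
python3 -m pendant '[[-0.4,0,-0.001,0.02,0],[-0.4,0,-0.0015,0.06,0],[-0.4,0,-0.0015,0.09,0],[-0.4,0,-0.0015,0.105,0],[-0.4,0,-0.0015,0.11,0],[-0.4,0,-0.0015,0.11,0]]'
python3 -c "
from h import *
go((.3778,-.2715,.02))"
```

```text
time: 18.9
position: [0.3772, -0.2732, 0.0207]
tcp_rot: [2.796, 1.431, 0.0]
force: [0.6, -0.6, 0.6]
opening: 0.704
t 18.9 pos [ 0.3772 -0.2732  0.0207] op 0.704 j7 0.58 {'shift_mm': [1.7, -0.5, 0.7], 'yaw': np.float64(-35.8), 'tilt': 0.04}
```

```bash
python3 -m pendant '[[-0.4,0.0015,-0.0005,0.001,0],[0,0.0015,-0.0005,0.001,0],[0.4,0.0015,-0.0005,0.001,0],[0.7,0.0015,-0.0005,0.001,0],[1,0.0015,-0.0005,0.001,0],[1,0.0015,-0.0005,0.001,0],[1,0.0015,-0.0005,-0.003,0],[1,0.0015,-0.0005,-0.02,0],[1,0.0015,-0.0005,-0.06,0],[1,0.0015,-0.0005,-0.1,0],[1,0.0015,-0.0005,-0.13,0],[1,0.0015,-0.0005,-0.13,0]]' 50
python3 -c "
from h import *
grab('wrist','w10');go((.391,.2648,.15),34);go((.391,.2648,.15),0);print(state()['force'])"
```

```text
time: 20.4
position: [0.3784, -0.2724, 0.1522]
tcp_rot: [2.793, 1.43, 0.004]
force: [0.8, 0.5, -0.2]
opening: 0.293
t 20.45 pos [ 0.3778 -0.2717  0.151 ] op 0.298 j7 0.44 {'shift_mm': [443.0, -302.9, 0.6], 'yaw': np.float64(-35.8), 'tilt': 0.11, 'turn': np.float64(-69.8)}
t 20.45 pos [ 0.3778 -0.2717  0.151 ] op 0.298 j7 0.44 {'shift_mm': [443.0, -302.9, 0.6], 'yaw': np.float64(-35.8), 'tilt': 0.11, 'turn': np.float64(-35.8)}
[-0.16793298  0.13217342 -0.74359349]
```

View pics/w10.png

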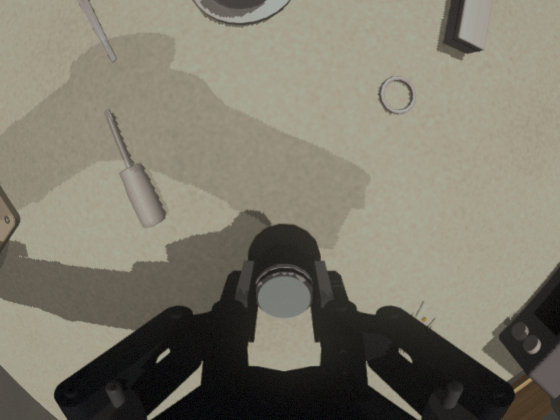

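```bash
python3 -m pendant '[[1,0.02,-0.007,-0.004,-4],[1,0.055,-0.02,-0.01,-10],[1,0.1,-0.037,-0.01,-17],[1,0.145,-0.055,-0.01,-24],[1,0.19,-0.073,-0.01,-31],[1,0.235,-0.091,-0.01,-38],[1,0.28,-0.117,-0.01,-45],[1,0.32,-0.161,-0.01,-52],[1,0.355,-0.2,-0.01,-58],[1,0.39,-0.24,-0.005,-64],[1,0.42,-0.275,0,-68],[1,0.438,-0.295,0,-70],[1,0.443,-0.303,0,-70],[1,0.443,-0.303,0,-70],[1,0.443,-0.303,0,-70]]' 50
python3 -c "
from h import *
grab('wrist','w11');go((.391,.2648,.07),34);print(state()['force'])"
```

```text
time: 22.32
position: [0.391, 0.2632, 0.1501]
tcp_rot: [1.474, 2.774, -0.002]
force: [-0.2, -0.9, -1.2]
opening: 0.297
t 22.38 pos [0.3911 0.2633 0.1502] op 0.295 j7 0.19 {'shift_mm': [1.3, 0.8, 80.2], 'yaw': np.float64(34.0), 'tilt': 0.05, 'turn': np.float64(0.0)}
[-0.91798724  0.45470326 -0.31270309]
```

View pics/w11.png

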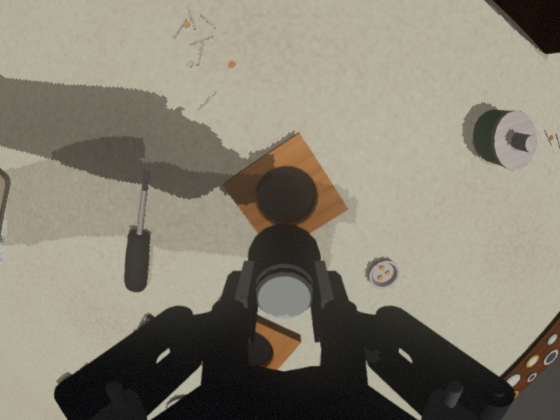

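```bash
python3 - <<'E'
from h import *
W=load("w11")
c,a,k=blob(W,(250,150,325,222),lambda p,h:(p.max(2)<62)); print(c,a,k.min(0),k.max(0))
up=k[(k[:,1]<206)&(k[:,1]>152)]
print(circ([plane(W,q,.014) for q in up]))
print("loupe top held", plane(W,(285.5,291),.1705), "foot")
go((.3905,.2648,.06))
E
```

```text
[285.26377491 195.44196952] 2559 [256 168] [315 221]
(array([0.38862961, 0.2657361 ]), np.float64(0.02633521221470196))
loupe top held [0.38819035 0.26648715 0.1705    ] foot
t 22.38 pos [0.3911 0.2633 0.1502] op 0.295 j7 0.19 {'shift_mm': [1.6, 0.4, 90.2], 'yaw': np.float64(34.0), 'tilt': 0.05}
```

```bash
python3 -m pendant '[[1,0.001,0,0.02,0],[1,0.001,0,0.055,0],[1,0.001,0,0.09,0],[1,0.001,0,0.112,0],[1,0.001,0,0.12,0],[1,0.001,0,0.121,0],[1,0.001,0,0.121,0]]' 50
python3 -c "
from h import *
grab('wrist','w12');go((.39,.265,.0242),34);print(state()['force'])"
```

```text
time: 23.25
position: [0.3907, 0.2658, 0.0301]
tcp_rot: [1.47, 2.775, 0.002]
force: [-0.3, -0.5, 0.2]
opening: 0.296
t 23.3 pos [0.3907 0.2659 0.0301] op 0.294 j7 0.27 {'shift_mm': [-0.4, -1.1, 5.9], 'yaw': np.float64(34.2), 'tilt': 0.09, 'turn': np.float64(0.2)}
[-0.12651316 -0.50092246 -0.00311375]
```

View pics/w12.png

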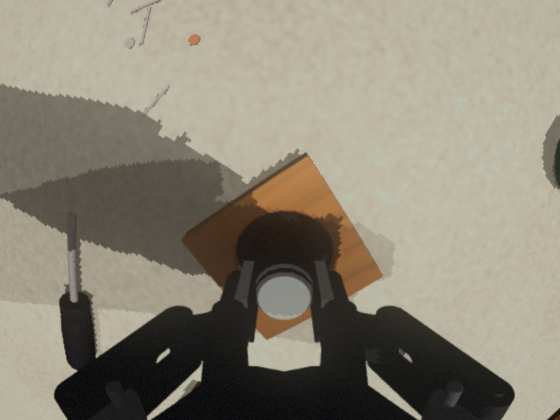

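```bash
python3 -m pendant '[[1,0,-0.001,0.003,0],[1,0,-0.001,0.005,0],[1,0,-0.001,0.006,0],[1,0,-0.001,0.006,0]]' 50
python3 -c "
from h import *
go((.39,.265,.0237),34);print(state()['force'])"
```

```text
time: 23.8
position: [0.3892, 0.2652, 0.0239]
tcp_rot: [-1.47, -2.776, -0.001]
force: [-2.6, -0.9, 7.7]
opening: 0.299
t 23.8 pos [0.3892 0.2652 0.0239] op 0.299 j7 0.3 {'shift_mm': [-0.6, 0.5, 0.2], 'yaw': np.float64(34.2), 'tilt': 0.02, 'turn': np.float64(0.2)}
[-2.55985732 -0.86673629  7.71686896]
```

```bash
python3 -m pendant '[[0.3,0,0,0,0],[0,0,0,0,0],[-0.3,0,0,0,0],[-0.3,0,0,0,0],[-0.3,0,0,-0.02,0],[-0.3,0,0,-0.06,0],[-0.3,0,0,-0.11,0],[-0.3,0,0,-0.11,0]]'
python3 -c "
from h import *
grab('wrist','w13');go((.532,.4355,.135),39);print(state()['force'])"
```

```text
time: 24.8
position: [0.3912, 0.2664, 0.1363]
tcp_rot: [1.468, 2.774, 0.01]
force: [0.1, 0.2, 0.1]
opening: 0.649
t 24.85 pos [0.39   0.2659 0.1347] op 0.646 j7 0.24 {'shift_mm': [60.4, 212.8, 0.4], 'yaw': np.float64(34.2), 'tilt': 0.2, 'turn': np.float64(-4.8)}
[-0.19311776 -0.51837979 -0.24680981]
```

View pics/w13.png

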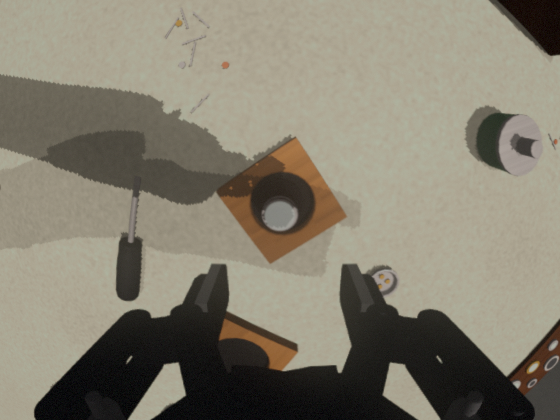

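```bash
python3 -m pendant '[[-0.3,0.01,0.03,0,-1],[0,0.025,0.085,0,-2],[0.1,0.04,0.14,0,-4],[0.1,0.055,0.195,0,-5],[0.1,0.06,0.212,0,-5],[0.1,0.06,0.212,0,-5],[0.1,0.06,0.212,0,-5]]'
python3 -c "
from h import *
W=grab('wrist','w14');go((.532,.4355,.046),39);print(state()['force'],proj(W,(.532,.4355,.062)))"
```

```text
time: 25.72
position: [0.5297, 0.4322, 0.132]
tcp_rot: [-1.348, -2.836, 0.005]
force: [-0.4, -0.8, 0.3]
opening: 0.45
t 25.77 pos [0.5299 0.4323 0.1325] op 0.456 j7 0.17 {'shift_mm': [1.1, 3.9, 86.5], 'yaw': np.float64(39.1), 'tilt': 0.15, 'turn': np.float64(0.1)}
[ 0.00558019 -0.70483443 -0.03313614] [291.39320693 226.44125023]
```

View pics/w14.png

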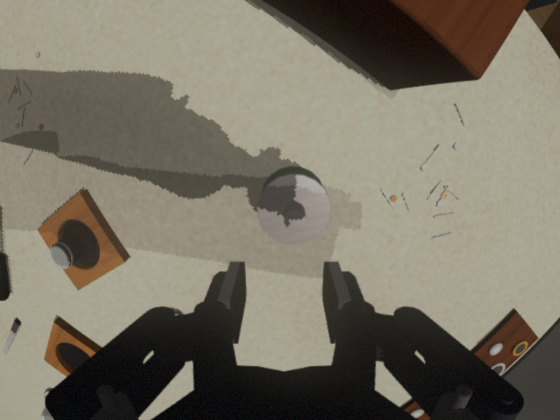

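```bash
python3 - <<'E'
from h import *
W=load("w14")
p=W["px"][155:255,240:350,::-1]
cv2.imwrite("pics/w14z.png",np.clip((cv2.resize(p,(660,600),interpolation=cv2.INTER_CUBIC)/255.)**.7*255,0,255).astype(np.uint8))
E
```

```text
(no output)
```

View pics/w14z.png

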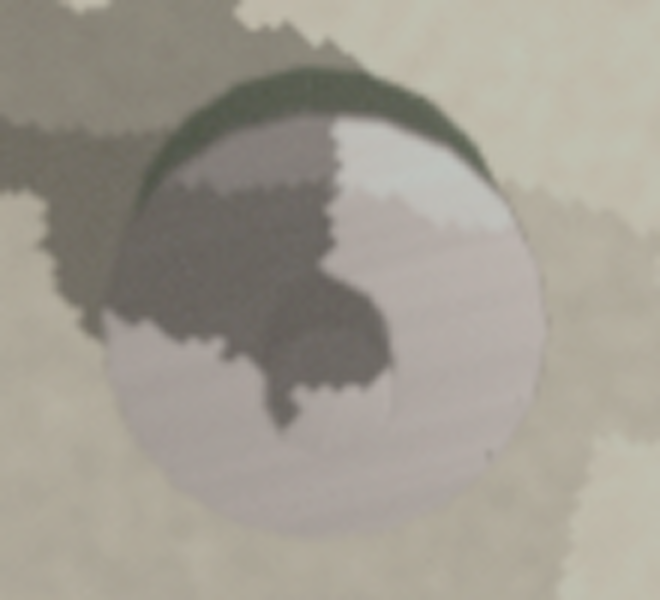

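```bash
python3 - <<'E'
from h import *
W=load("w14");T=load("c_top");S=load("c_side")
print(circ([plane(W,(240+x/6,155+y/6),.04) for x,y in [(103,320),(546,340),(325,115),(325,535),(498,190),(165,470),(480,475),(160,190)]]))
u=(240+324.5/6,155+325/6);print(plane(W,u,.04),tri((W,u),(T,(110.8,204.6)),(S,(219.4,151.2))))
go((.5305,.4365,.046))
E
```

```text
(array([0.5310354 , 0.44088388]), np.float64(0.028113904295800258))
[0.53020921 0.44145869 0.04      ] (array([0.53224952, 0.43884245, 0.03593829]), np.float64(0.002247596984017995))
t 25.77 pos [0.5299 0.4323 0.1325] op 0.456 j7 0.17 {'shift_mm': [2.9, 3.3, 86.5], 'yaw': np.float64(39.1), 'tilt': 0.15}
```

```bash
python3 -m pendant '[[0.1,0.002,0.004,0.02,0],[0.1,0.002,0.004,0.045,0],[0.1,0.002,0.004,0.055,0],[0.1,0.002,0.004,0.055,0]]'
python3 -c "
from h import *
W=grab('wrist','w15');go((.532,.437,.046),39);print(proj(W,(.532,.437,.062)),proj(W,(.532,.437,.04)))
p=W['px'][190:310,220:352,::-1]
cv2.imwrite('pics/w15z.png',np.clip((cv2.resize(p,(660,600),interpolation=cv2.INTER_CUBIC)/255.)**.7*255,0,255).astype(np.uint8))"
```

```text
time: 26.28
position: [0.532, 0.4374, 0.0771]
tcp_rot: [-1.347, -2.837, 0.003]
force: [-0.4, -0.4, 0.4]
opening: 0.454
t 26.32 pos [0.5328 0.4378 0.0781] op 0.448 j7 0.18 {'shift_mm': [-0.2, -1.1, 32.1], 'yaw': np.float64(39.2), 'tilt': 0.02, 'turn': np.float64(0.2)}
[285.49458043 264.04188155] [285.45025581 247.52929948]
```

View pics/w15z.png

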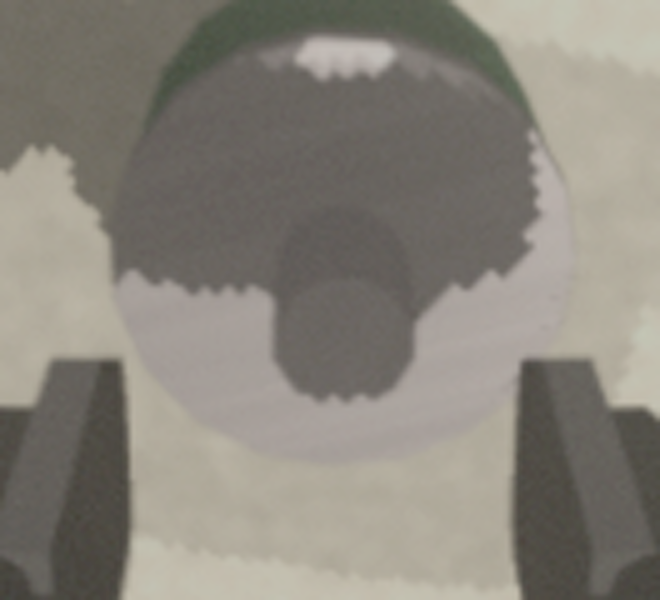

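```bash
python3 - <<'E'
from h import *
W=load("w15")
a=plane(W,(289,258.2),.062);b=plane(W,(220+342/5,190+(37+462)/2/5),.04);print(a,b)
r=R.from_rotvec(state()["tcp_rot"]).as_matrix();print(r.T@(a-state()["position"]),r.T@(b-state()["position"]))
E
```

```text
[0.5312042 0.4409635 0.062    ] [0.53017189 0.44203036 0.04      ]
[0.00339301 0.00077367 0.01613089] [0.00487463 0.00065371 0.03813076]
```

```bash
python3 -m pendant '[[0.1,0.0015,0.0005,0.01,0],[0.1,0.002,0.0005,0.023,0],[0.1,0.002,0.0005,0.03,0],[0.1,0.002,0.0005,0.031,0],[0.1,0.002,0.0005,0.031,0]]'
python3 -c "
from h import *
W=grab('wrist','w16');go((.532,.4385,.0445),39);print(state()['force'])
p=W['px'][210:330,220:352,::-1]
cv2.imwrite('pics/w16z.png',np.clip((cv2.resize(p,(660,600),interpolation=cv2.INTER_CUBIC)/255.)**.7*255,0,255).astype(np.uint8))"
```

```text
time: 26.95
position: [0.532, 0.4398, 0.0473]
tcp_rot: [1.348, 2.838, 0.0]
force: [-0.4, -0.2, 0.9]
opening: 0.45
t 27.0 pos [0.5321 0.4399 0.0476] op 0.445 j7 0.19 {'shift_mm': [-1.0, -1.0, 3.1], 'yaw': np.float64(39.2), 'tilt': 0.03, 'turn': np.float64(0.2)}
[0.55926579 0.42738062 0.3658824 ]
```

View pics/w16z.png

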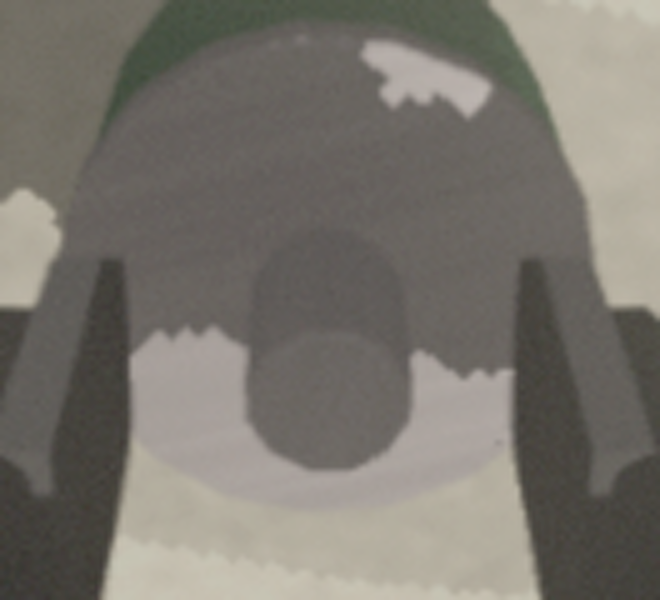

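```bash
python3 -m pendant '[[0.1,-0.0005,0,0.002,0],[0.1,-0.0005,0,0.003,0],[0.5,-0.0005,0,0.003,0],[0.8,-0.0005,0,0.003,0],[1,-0.0005,0,0.003,0],[1,-0.0005,0,0.003,0],[1,-0.0005,0,0.003,0]]' 70
python3 -c "
from h import *
go((.532,.4385,.0445),39);print(state()['force'])"
```

```text
time: 27.88
position: [0.5324, 0.4397, 0.0444]
tcp_rot: [1.347, 2.838, 0.001]
force: [0.9, 1.1, 1.1]
opening: 0.157
t 27.88 pos [0.5324 0.4397 0.0444] op 0.157 j7 0.19 {'shift_mm': [-0.6, -1.1, -0.1], 'yaw': np.float64(39.2), 'tilt': 0.04, 'turn': np.float64(0.2)}
[0.90110848 1.14360096 1.07166427]
```

```bash
python3 -m pendant '[[1,0,0,-0.003,0],[1,0,0,-0.012,0],[1,0,0,-0.03,0],[1,0,0,-0.055,0],[1,0,0,-0.08,0],[1,0,0,-0.095,0],[1,0,0,-0.095,0]]' 70
python3 -c "
from h import *
W=grab('wrist','w17');go((.451,.0855,.14),0);print(state()['force'],state()['opening'])"
```

```text
time: 28.75
position: [0.533, 0.44, 0.1412]
tcp_rot: [1.347, 2.837, 0.005]
force: [-0.3, 0.5, -2.3]
opening: 0.15
t 28.8 pos [0.5322 0.4395 0.1398] op 0.153 j7 0.16 {'shift_mm': [-223.0, -286.7, -0.4], 'yaw': np.float64(39.2), 'tilt': 0.04, 'turn': np.float64(39.2)}
[-0.2750925  -0.11045298 -3.06541061] 0.15257541678090789
```

View pics/w17.png

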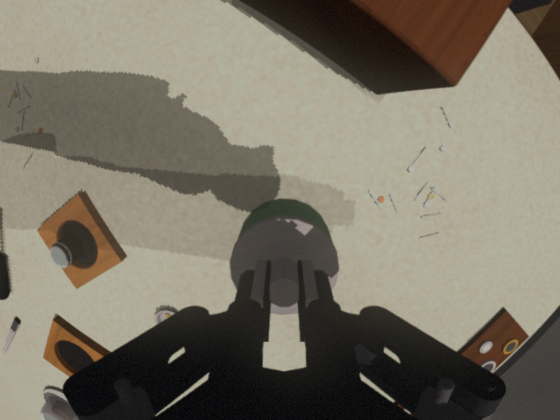

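```bash
python3 -m pendant '[[1,-0.008,-0.01,0,1],[1,-0.023,-0.03,0,3],[1,-0.046,-0.059,0,6],[1,-0.072,-0.093,0,9],[1,-0.098,-0.126,0,13],[1,-0.125,-0.161,0,16],[1,-0.152,-0.195,0,20],[1,-0.177,-0.228,0,23],[1,-0.198,-0.255,0,26],[1,-0.214,-0.275,0,28],[1,-0.221,-0.285,0,29],[1,-0.223,-0.287,0,29],[1,-0.223,-0.287,0,29],[1,-0.223,-0.287,0,29]]' 70
python3 -c "
from h import *
W=grab('wrist','w18');go((.451,.0855,.06));print(state()['force'],state()['opening'])"
```

```text
time: 30.55
position: [0.4509, 0.0863, 0.1392]
tcp_rot: [-2.013, -2.412, -0.001]
force: [-0.4, 0.7, -3.0]
opening: 0.152
t 30.6 pos [0.4509 0.0862 0.1392] op 0.154 j7 0.31 {'shift_mm': [-0.8, -0.0, 79.2], 'yaw': np.float64(10.3), 'tilt': 0.02}
[-0.09090911  0.00734496 -3.21346824] 0.1543213416232207
```

View pics/w18.png

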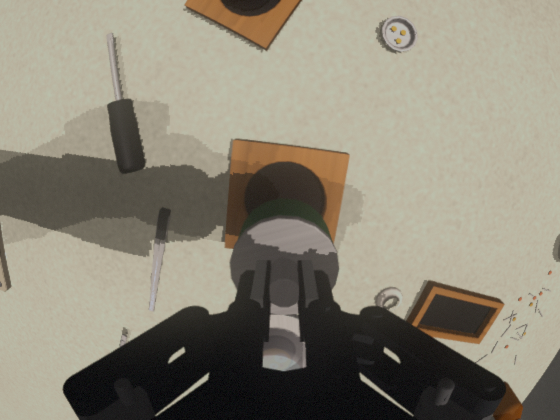

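```bash
python3 - <<'E'
from h import *
W=load("w18")
c,a,k=blob(W,(235,150,335,230),lambda p,h:(p.max(2)<80)); print(k.min(0),k.max(0))
up=k[(k[:,1]<198)&(k[:,1]>151)&(k[:,0]>236)&(k[:,0]<333)]
print(len(up),circ([plane(W,q,.014) for q in up]))
E
```

```text
[235 162] [327 229]
102 (array([0.44663279, 0.08122436]), np.float64(0.041168328242580855))
```

```bash
python3 - <<'E'
from h import *
W=load("w18")
print(W["px"][190,225:340:6].tolist())
c,a,k=blob(W,(235,150,335,200),lambda p,h:(p.max(2)<60)&(p[...,0]-p[...,2]<25)); print(k.min(0),k.max(0))
up=k[(k[:,1]<197)]
print(len(up),circ([plane(W,q,.014) for q in up]))
E
```

```text
[[87, 81, 71], [76, 58, 40], [70, 53, 35], [67, 49, 35], [43, 35, 30], [43, 37, 32], [45, 36, 31], [42, 35, 29], [47, 40, 34], [48, 40, 35], [55, 47, 41], [50, 40, 35], [54, 46, 39], [55, 46, 40], [58, 52, 43], [58, 49, 41], [56, 47, 39], [144, 101, 63], [147, 102, 61], [152, 107, 68]]
[244 169] [323 199]
144 (array([0.44773336, 0.07941947]), np.float64(0.036661531046849966))
```

```bash
python3 - <<'E'
from h import *
W=load("w18")
for u in (270,280,286,292,300):
    col=W["px"][150:185,u].astype(int); print(u,[(v+150,col[v].tolist()) for v in range(5,20,2)])
p=W["px"][130:250,215:360,::-1]
cv2.imwrite('pics/w18z.png',np.clip((cv2.resize(p,(725,600),interpolation=cv2.INTER_CUBIC)/255.)**.6*255,0,255).astype(np.uint8))
E
```

```text
270 [(155, [155, 109, 67]), (157, [153, 107, 63]), (159, [153, 108, 65]), (161, [152, 106, 65]), (163, [121, 86, 54]), (165, [61, 54, 44]), (167, [60, 52, 43]), (169, [58, 51, 41])]
280 [(155, [168, 120, 74]), (157, [168, 118, 71]), (159, [168, 119, 72]), (161, [130, 92, 59]), (163, [66, 58, 49]), (165, [63, 54, 48]), (167, [63, 53, 45]), (169, [60, 51, 42])]
286 [(155, [165, 116, 70]), (157, [165, 116, 70]), (159, [166, 117, 71]), (161, [121, 86, 56]), (163, [65, 56, 48]), (165, [64, 56, 47]), (167, [63, 55, 45]), (169, [61, 51, 43])]
292 [(155, [165, 117, 71]), (157, [166, 118, 72]), (159, [165, 116, 67]), (161, [145, 103, 62]), (163, [67, 57, 47]), (165, [64, 56, 46]), (167, [64, 52, 45]), (169, [62, 51, 44])]
300 [(155, [172, 122, 74]), (157, [171, 121, 73]), (159, [170, 120, 71]), (161, [170, 120, 72]), (163, [150, 106, 64]), (165, [71, 60, 49]), (167, [66, 58, 49]), (169, [64, 55, 48])]
```

View pics/w18z.png

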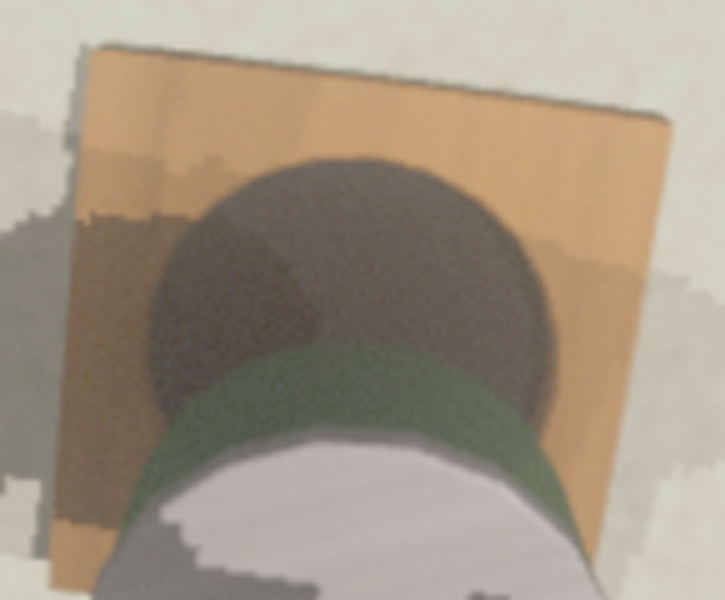

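```bash
python3 - <<'E'
from h import *
W=load("w18")
L=[(148,340),(157,290),(180,240),(230,190),(290,165),(360,158),(430,172),(490,215),(530,270),(552,330),(555,370),(160,390)]
print(circ([plane(W,(215+x/5,130+y/5),.014) for x,y in L]))
E
```

```text
(array([0.44988956, 0.08892337]), np.float64(0.034785845917303514))
```

```bash
python3 -m pendant '[[1,0,0,0.01,0],[1,0,0,0.03,0],[1,0,0,0.05,0],[1,0,0,0.062,0],[1,0,0,0.07,0],[1,0,0,0.073,0],[1,0,0,0.073,0]]' 70
python3 -c "
from h import *
W=grab('wrist','w19');go((.4505,.0862,.0485));print(state()['force'],state()['opening'])"
```

```text
time: 31.48
position: [0.4509, 0.0853, 0.0664]
tcp_rot: [2.015, 2.41, 0.0]
force: [-0.8, -0.0, -2.0]
opening: 0.148
t 31.52 pos [0.451  0.0853 0.0666] op 0.154 j7 0.39 {'shift_mm': [1.0, -0.4, 18.1], 'yaw': np.float64(10.2), 'tilt': 0.04}
[ 0.83560527 -0.39028464 -2.21535729] 0.15444898203311835
```

View pics/w19.png

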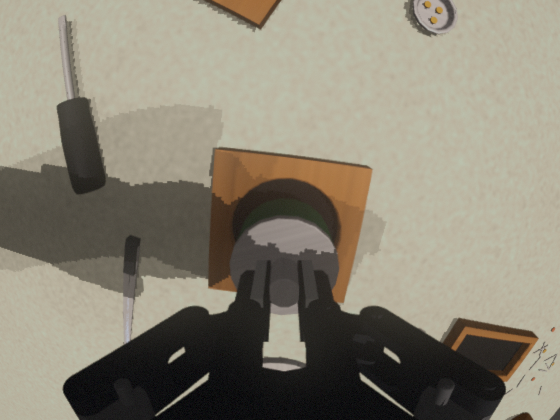

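```bash
python3 -m pendant '[[1,0.001,0,0.005,0],[1,0.001,0,0.01,0],[1,0.001,0,0.014,0],[1,0.001,0,0.016,0],[1,0.001,0,0.017,0],[1,0.001,0,0.018,0],[1,0.001,0,0.018,0]]' 70
python3 -c "
from h import *
W=grab('wrist','w20');go((.4505,.0862,.0485));print(state()['force'],state()['opening'])"
```

```text
time: 32.4
position: [0.4506, 0.0862, 0.0484]
tcp_rot: [2.015, 2.41, 0.0]
force: [0.0, 0.2, -1.9]
opening: 0.154
t 32.45 pos [0.4506 0.0863 0.0484] op 0.153 j7 0.41 {'shift_mm': [-0.0, -0.2, -0.1], 'yaw': np.float64(10.2), 'tilt': 0.01}
[ 0.40117643  0.31557982 -2.27539428] 0.15314250628731482
```

View pics/w20.png

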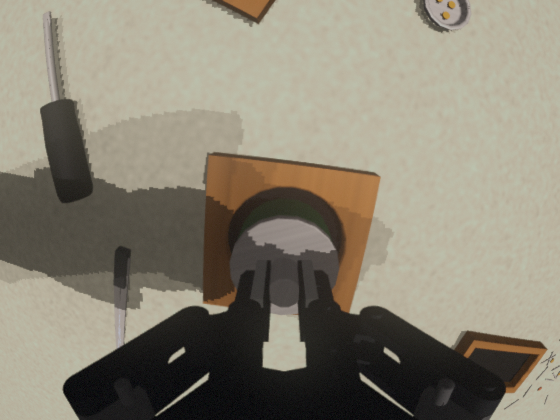

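```bash
python3 -m pendant '[[1,0,0,0.0005,0],[1,0,0,0.001,0],[1,0,0,0.001,0]]' 70
```

```text
time: 32.83
position: [0.4509, 0.0863, 0.0482]
tcp_rot: [2.015, 2.41, 0.002]
force: [-0.6, 0.1, 10.1]
opening: 0.154
```

```bash
python3 -m pendant '[[1,0,0,-0.0005,0],[0.6,0,0,-0.0005,0],[0.4,0,0,-0.0005,0],[0.2,0,0,-0.0005,0],[0.1,0,0,-0.0005,0],[0.1,0,0,-0.012,0],[0.1,0,0,-0.035,0],[0.1,0,0,-0.07,0],[0.1,0,0,-0.1,0],[0.1,0,0,-0.1,0]]'
python3 -c "
from h import *
W=grab('wrist','w21');go((.6345,-.2225,.14),130.6);print(state()['force'],state()['opening'])"
```

```text
time: 34.08
position: [0.452, 0.0866, 0.1497]
tcp_rot: [2.013, 2.408, 0.007]
force: [1.0, 0.2, -0.4]
opening: 0.448
t 34.12 pos [0.4511 0.0866 0.1485] op 0.447 j7 0.32 {'shift_mm': [-336.7, 125.6, 8.6], 'yaw': np.float64(10.2), 'tilt': 0.15, 'turn': np.float64(59.6)}
[-0.1069126   0.16456673  0.12149   ] 0.44685990864629244
```

View pics/w21.png

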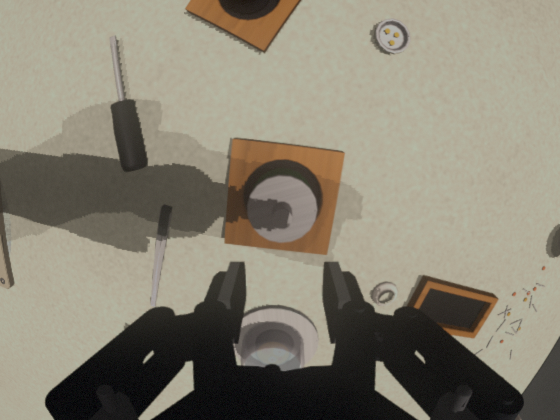

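```bash
python3 -m pendant '[[0.1,-0.03,0.011,0,6],[-0.1,-0.08,0.03,0,14],[-0.3,-0.135,0.05,0,24],[-0.4,-0.19,0.071,0,34],[-0.4,-0.245,0.091,0,43],[-0.4,-0.295,0.11,0,52],[-0.4,-0.328,0.122,0.005,59],[-0.4,-0.337,0.1255,0.008,60],[-0.4,-0.337,0.1255,0.008,60],[-0.4,-0.337,0.1255,0.008,60]]'
python3 -c "
from h import *
W=grab('wrist','w22');go((.6345,-.2225,.14),130.6);print(state()['force'],state()['opening'])"
```

```text
time: 35.38
position: [0.6333, -0.2211, 0.1389]
tcp_rot: [-2.947, -1.082, 0.0]
force: [0.1, 0.5, 0.0]
opening: 0.7
t 35.42 pos [ 0.6335 -0.2212  0.1392] op 0.702 j7 -0.08 {'shift_mm': [-0.1, 1.7, -0.8], 'yaw': np.float64(-49.7), 'tilt': 0.11, 'turn': np.float64(-0.3)}
[-0.13030475  0.38098795  0.66077686] 0.7015530371285551
```

View pics/w22.png

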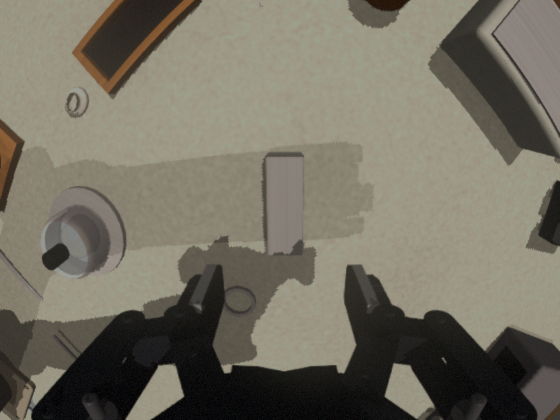

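```bash
python3 - <<'E'
from h import *
W=load("w22")
p=W["px"][145:265,225:345,::-1]
cv2.imwrite('pics/w22z.png',np.clip((cv2.resize(p,(600,600),interpolation=cv2.INTER_CUBIC)/255.)**.8*255,0,255).astype(np.uint8))
E
```

```text
(no output)
```

View pics/w22z.png

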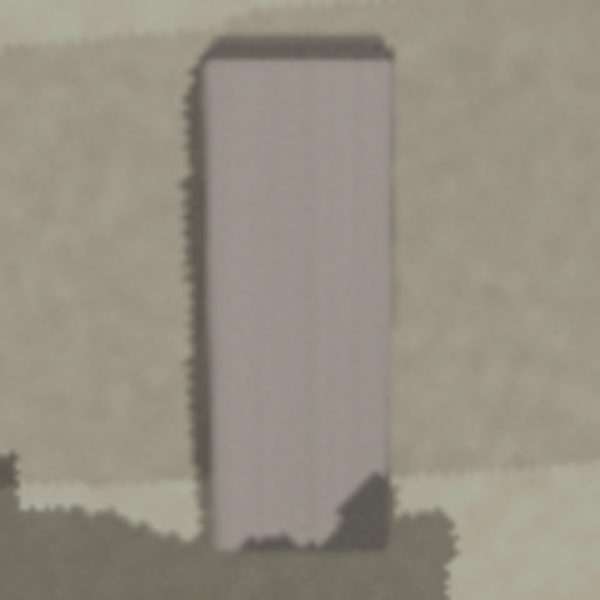

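```bash
python3 - <<'E'
from h import *
W=load("w22");T=load("c_top");S=load("c_side")
C=[(202,59),(392,59),(387,549),(214,549)]
P=np.array([plane(W,(225+x/5,145+y/5),.032) for x,y in C]);print(P.round(4),P.mean(0))
print([np.linalg.norm(P[i]-P[(i+1)%4]).round(4) for i in range(4)])
d=(P[0]+P[1]-P[2]-P[3]);print("long axis",np.degrees(np.arctan2(d[1],d[0])))
# two-view height of top corners: side zoom corners (165+x/2.7,135+y/2.7); far-right top corner (513,308), near left (450,345)
print(tri((W,(225+202/5,145+59/5)),(T,(280+300/3.7,130+85/3.7))))
go((.6325,-.2225,.018))
E
```

```text
[[ 0.6555 -0.1818  0.032 ]
 [ 0.6746 -0.2043  0.032 ]
 [ 0.6115 -0.2589  0.032 ]
 [ 0.5923 -0.2364  0.032 ]] [ 0.63346468 -0.22032765  0.032     ]
[np.float64(0.0295), np.float64(0.0835), np.float64(0.0295), np.float64(0.0835)]
long axis 40.84718053268927
(array([ 0.66106373, -0.18650259,  0.08815131]), np.float64(0.007979001414090532))
t 35.42 pos [ 0.6335 -0.2212  0.1392] op 0.702 j7 -0.08 {'shift_mm': [-1.7, 0.6, 121.2], 'yaw': np.float64(-49.7), 'tilt': 0.11}
```

```bash
python3 -m pendant '[[-0.4,-0.001,0.0005,0.02,0],[-0.4,-0.001,0.0005,0.06,0],[-0.4,-0.001,0.0005,0.1,0],[-0.4,-0.001,0.0005,0.115,0],[-0.4,-0.001,0.0005,0.121,0],[-0.4,-0.001,0.0005,0.121,0]]'
python3 -c "
from h import *
go((.6325,-.222,.018),-49.2)"
```

```text
time: 36.17
position: [0.6338, -0.2245, 0.019]
tcp_rot: [2.949, 1.08, 0.001]
force: [-0.4, -0.1, -0.1]
opening: 0.701
t 36.17 pos [ 0.6338 -0.2245  0.019 ] op 0.701 j7 -0.0 {'shift_mm': [0.6, -2.8, 1.0], 'yaw': np.float64(-49.8), 'tilt': 0.07, 'turn': np.float64(-0.6)}
```

```bash
python3 -m pendant '[[-0.4,0.0005,-0.0025,0.001,-0.6],[-0.2,0.0005,-0.0025,0.001,-0.6],[0.1,0.0005,-0.0025,0.001,-0.6],[0.3,0.0005,-0.0025,0.001,-0.6],[0.6,0.0005,-0.0025,0.001,-0.6],[1,0.0005,-0.0025,0.001,-0.6],[1,0.0005,-0.0025,0.001,-0.6]]' 60
python3 -c "
from h import *
go((.6325,-.222,.018),-49.2)"
python3 -m pendant '[[1,0,0,-0.003,0],[1,0,0,-0.02,0],[1,0,0,-0.05,0],[1,0,0,-0.08,0],[1,0,0,-0.1,0],[1,0,0,-0.1,0]]' 60
python3 -c "
from h import *
grab('wrist','w23')
go((.672,-.0118,.12),82.5);print(state()['force'])"
```

```text
time: 37.05
position: [0.6324, -0.2222, 0.0179]
tcp_rot: [2.944, 1.095, 0.001]
force: [-0.8, 0.6, 5.2]
opening: 0.329
t 37.05 pos [ 0.6324 -0.2222  0.0179] op 0.329 j7 0.0 {'shift_mm': [0.2, -0.1, -0.1], 'yaw': np.float64(-49.2), 'tilt': 0.05, 'turn': np.float64(-0.0)}
time: 37.8
position: [0.633, -0.2225, 0.1192]
tcp_rot: [2.943, 1.094, 0.004]
force: [0.2, -0.6, -3.8]
opening: 0.334
t 37.85 pos [ 0.6322 -0.2218  0.1176] op 0.334 j7 -0.06 {'shift_mm': [167.4, -132.9, -2.3], 'yaw': np.float64(-49.2), 'tilt': 0.04, 'turn': np.float64(48.3)}
[ 0.3677414   0.20853053 -3.21443955]
```

View pics/w23.png

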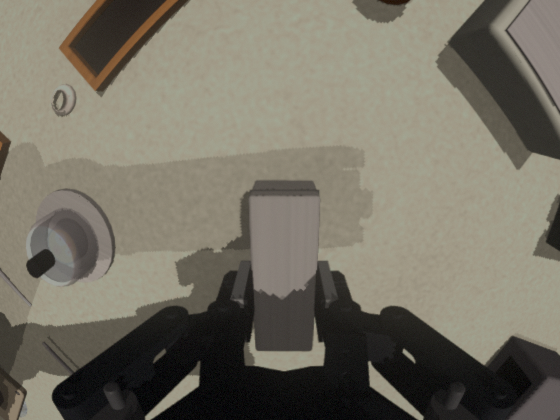

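```bash
python3 -m pendant '[[1,0.008,-0.006,0,2],[1,0.026,-0.021,0,7],[1,0.05,-0.04,0,14],[1,0.078,-0.062,0,22],[1,0.106,-0.084,0,30],[1,0.132,-0.105,0,38],[1,0.153,-0.122,0,44],[1,0.164,-0.13,0,47],[1,0.167,-0.133,0,48],[1,0.1675,-0.133,0,48.3],[1,0.1675,-0.133,0,48.3],[1,0.1675,-0.133,0,48.3]]' 60
python3 -c "
from h import *
grab('wrist','w24')
go((.672,-.0118,.12),82.5);print(state()['force'])"
```

```text
time: 39.35
position: [0.6718, -0.0129, 0.1174]
tcp_rot: [3.135, -0.207, 0.0]
force: [-0.7, -0.4, -0.7]
opening: 0.335
t 39.4 pos [ 0.6719 -0.0127  0.1174] op 0.331 j7 -1.06 {'shift_mm': [0.0, -0.9, -2.6], 'yaw': np.float64(-97.6), 'tilt': 0.01, 'turn': np.float64(-0.1)}
[ 0.08346239  0.29450028 -1.29207492]
```

View pics/w24.png

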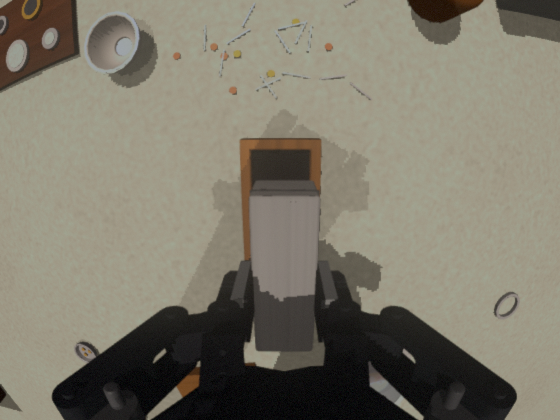

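```bash
python3 - <<'E'
from h import *
W=load("w24")
p=W["px"][130:200,235:330,::-1]; cv2.imwrite('pics/w24z.png',cv2.resize(p,(760,560),interpolation=cv2.INTER_CUBIC))
for q in [(251,150),(311,150.5),(281,150.2),(241,139),(321,139)]: print(q,plane(W,q,.014).round(4))
print(proj(W,(.7212,-.0184,.014)))
E
```

```text
(251, 150) [0.7225 0.0053 0.014 ]
(311, 150.5) [ 0.7161 -0.04    0.014 ]
(281, 150.2) [ 0.7192 -0.0174  0.014 ]
(241, 139) [0.732  0.0116 0.014 ]
(321, 139) [ 0.724  -0.0487  0.014 ]
[281.97635757 147.44115971]
```

View pics/w24z.png

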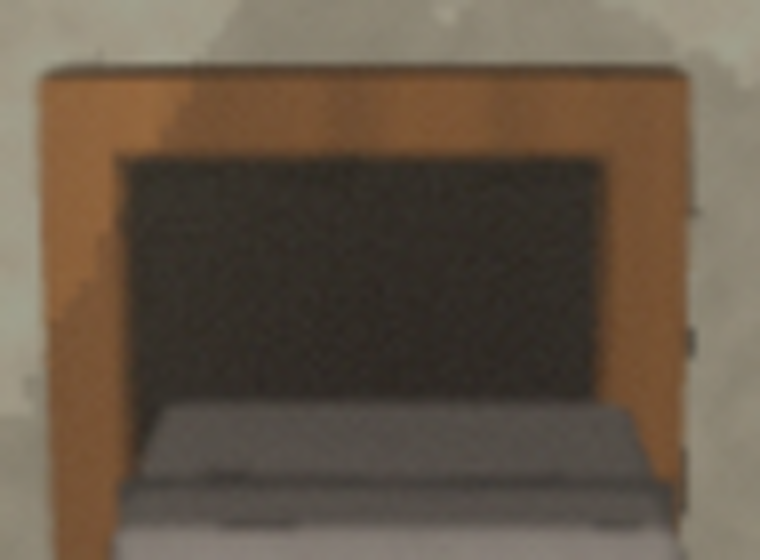

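```bash
python3 -c "
from h import *
go((.669,-.011,.028),82.3)"
```

```text
t 39.4 pos [ 0.6719 -0.0127  0.1174] op 0.331 j7 -1.06 {'shift_mm': [-3.1, -1.3, 89.4], 'yaw': np.float64(-97.6), 'tilt': 0.01, 'turn': np.float64(0.1)}
```

```bash
python3 -m pendant '[[1,-0.002,-0.001,0.01,0],[1,-0.003,-0.001,0.035,0],[1,-0.003,-0.001,0.06,0],[1,-0.003,-0.001,0.075,0],[1,-0.003,-0.001,0.08,0],[1,-0.003,-0.001,0.08,0]]' 60
python3 -c "
from h import *
grab('wrist','w25')
go((.669,-.011,.022),82.3);print(state()['force'])"
```

```text
time: 40.15
position: [0.6693, -0.0107, 0.0373]
tcp_rot: [3.135, -0.206, 0.0]
force: [0.2, 0.5, -2.5]
opening: 0.334
t 40.2 pos [ 0.6696 -0.0108  0.0378] op 0.333 j7 -1.0 {'shift_mm': [-0.6, 0.3, 15.8], 'yaw': np.float64(-97.5), 'tilt': 0.06, 'turn': np.float64(0.2)}
[ 0.43391671  1.21020074 -2.47301851]
```

View pics/w25.png

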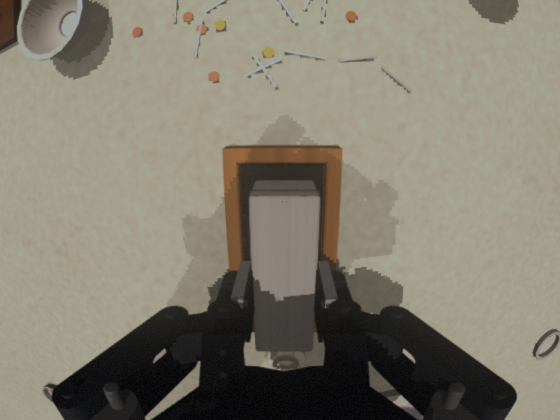

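```bash
python3 - <<'E'
from h import *
W=load("w25")
a=plane(W,(285,181),.021);b=plane(W,(282.5,163),.014);print(a,b,np.linalg.norm((a-b)[:2]))
l=plane(W,(239,200),.014);r=plane(W,(327,200),.014);bl=plane(W,(250,215),.052);br=plane(W,(319,215),.052);print(l,r,bl,br)
E
```

```text
[ 0.71178652 -0.01723059  0.021     ] [ 0.71990328 -0.01700814  0.014     ] 0.008119807219369425
[0.70316783 0.00875263 0.014     ] [ 0.69704047 -0.03809131  0.014     ] [ 0.70618484 -0.00155786  0.052     ] [ 0.70242875 -0.0302755   0.052     ]
```

```bash
python3 -m pendant '[[1,-0.0005,0,0.005,0],[1,-0.0005,0,0.01,0],[1,-0.0005,0,0.0135,0],[1,-0.0005,0,0.015,0],[1,-0.0005,0,0.016,0],[1,-0.0005,0,0.016,0]]' 60
python3 -c "
from h import *
go((.669,-.011,.022),82.3);print(state()['force'])"
```

```text
time: 40.95
position: [0.6685, -0.0103, 0.022]
tcp_rot: [-3.134, 0.205, 0.0]
force: [-3.0, 0.2, 5.5]
opening: 0.331
t 40.95 pos [ 0.6685 -0.0103  0.022 ] op 0.331 j7 -0.98 {'shift_mm': [0.6, 0.6, -0.0], 'yaw': np.float64(-97.5), 'tilt': 0.03, 'turn': np.float64(0.2)}
[-2.96383414  0.15380706  5.48057449]
```

```bash
python3 -m pendant '[[0.2,0,0,0,0],[0,0,0,0,0],[-0.2,0,0,0,0],[-0.2,0,0,0,0],[-0.2,0,0,-0.02,0],[-0.2,0,0,-0.06,0],[-0.2,0,0,-0.11,0],[-0.2,0,0,-0.13,0],[-0.2,0,0,-0.13,0]]'
python3 -c "
from h import *
grab('wrist','w26')
go((.48,-.3,.3),-30);print(state()['force'])"
```

```text
time: 42.08
position: [0.6695, -0.0106, 0.1534]
tcp_rot: [-3.135, 0.205, -0.005]
force: [0.5, 0.3, -1.2]
opening: 0.603
t 42.12 pos [ 0.6685 -0.0101  0.1515] op 0.597 j7 -1.08 {'shift_mm': [-149.0, 311.9, -148.8], 'yaw': np.float64(-97.5), 'tilt': 0.05, 'turn': np.float64(-67.5)}
[-0.65806475  0.23686309 -0.06578149]
```

View pics/w26.png

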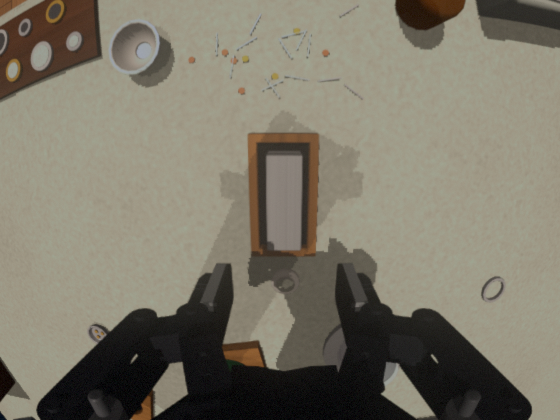

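The box lies in the tray with a gap all round. I'll move the arm clear to the side for a last check with the fixed cameras.

```bash
python3 -m pendant '[[-0.2,0,0.01,-0.03,0],[-0.2,-0.02,0.04,-0.08,0],[-0.2,-0.05,0.1,-0.12,0],[-0.2,-0.08,0.16,-0.15,-10],[-0.2,-0.11,0.22,-0.15,-20],[-0.2,-0.13,0.28,-0.15,-30],[-0.2,-0.15,0.33,-0.15,-40],[-0.2,-0.15,0.36,-0.15,-40],[-0.2,-0.15,0.36,-0.15,-40],[-0.2,-0.15,0.36,-0.15,-40]]'
python3 -c "
from h import *
T=grab('top','t27');S=grab('side','s27')
g=lambda c:np.clip((c/255.)**0.6*255,0,255).astype(np.uint8)
cv2.imwrite('pics/t27z.png',g(cv2.resize(T['px'][125:295,150:350,::-1],(700,595),interpolation=cv2.INTER_CUBIC)))
cv2.imwrite('pics/s27z.png',cv2.resize(S['px'][155:285,160:350,::-1],(760,520),interpolation=cv2.INTER_CUBIC))"
```

```text
time: 43.38
position: [0.473, -0.3464, 0.2996]
tcp_rot: [-3.013, -0.879, 0.002]
force: [0.5, 0.4, 0.2]
opening: 0.601
```

View pics/t27z.png

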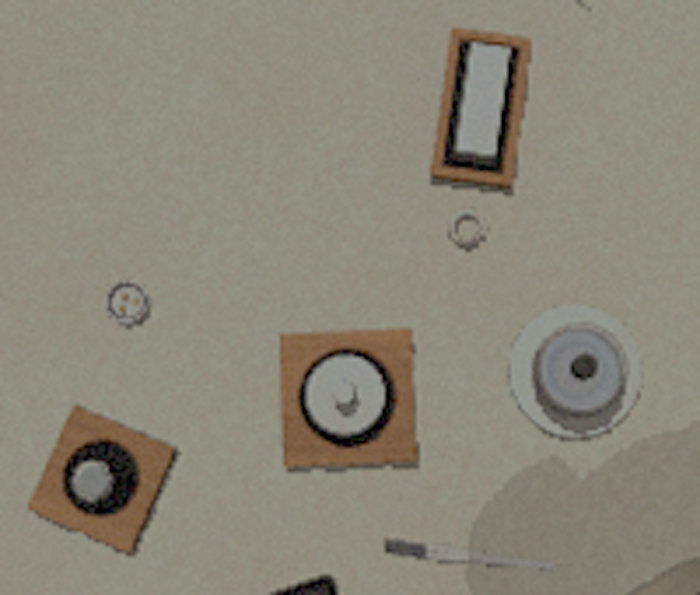

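View pics/s27z.png

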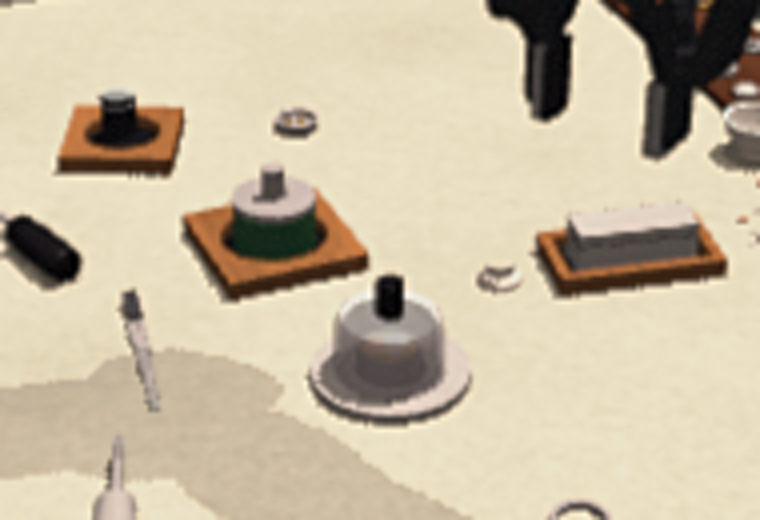

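```bash
python3 - <<'E'
from h import *
T=load("t27");S=load("s27")
dark=lambda t:(lambda p,h:p.max(2)<t)
ct,at,_=blob(T,(310,222,323,236),dark(40)); cs,as_,_=blob(S,(252,222,262,236),dark(80))
print("bell knob",ct,at,cs,as_,tri((T,ct),(S,cs)))
u=(150+346/3.5,125+394/3.5);v=(160+274/4,155+200/4);print("jar lid",tri((T,u),(S,v)))
u=(150+93/3.5,125+481/3.5);v=(160+118/4,155+99/4);print("loupe top",tri((T,u),(S,v)))
s=state();print(s["time"],np.abs(s["joint_velocities"]).max(),np.round(s["force"],2))
E
```

```text
bell knob [316.325 229.525] 40 [257.04285714 229.2       ] 70 (array([ 0.47046285, -0.0847592 ,  0.06044149]), np.float64(0.0010881414376491668))
jar lid (array([0.45097083, 0.0836824 , 0.04078599]), np.float64(0.0015395795524527015))
loupe top (array([0.38829487, 0.26269959, 0.0415771 ]), np.float64(0.0020358166871079705))
43.475 0.011153395086878435 [ 0.77 -0.74  0.04]
```

```bash
python3 -c "
from bench import *
print(hand_in())"
```

```text
the job is handed in; nothing more can be done
None
```

I put everything away in the order asked and handed the job in at about 43.5 s, well under the 128 s limit. The movement went on the stand first and the bell over it. The loupe, jar and box then went into the small round, large round and oblong holders.

**Last checks, in the final top and side pictures with the arm clear:**
- **Bell:** its knob centre is at (0.470, -0.085), 60.4 mm up, where 60 mm is expected if it stands flat on the stand. It is within about 3 mm of the stand's measured centre. The movement sits about 2 mm off centre and shows through the bell.
- **Jar:** it stands in its recess with a gap all round. Its lid measured 40.8 mm up, about 3 mm below the 44 mm expected.
- **Loupe:** it stands in its recess. Its top measured 41.6 mm up, about 4 mm below the 46 mm expected. I put both differences down to locating these two points by eye, because the arm met the floor of both recesses at the expected height.
- **Box:** it lies flat in the tray, lined up with it and with a gap all round.
- **Stillness:** nothing was tipped or dropped, the gripper was touching nothing, and the arm was practically at rest.

**Where measurements disagreed:**
- The wrist camera placed things about 2–5 mm further along the tool's x axis than the fixed cameras did, most of all at the jar. I used values in between and took closer looks, and every grasp and fit worked.
- One two-view height check on the box failed because I matched the wrong corners. I relied on its length measuring 83.5 mm at the stated height instead.

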